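Snap the lunch box shut by the door

TASK

The lunch box by the door has its lid on, but all four snap tabs around the rim still hang open. Press each tab in towards the box until you feel it click and it stays shut by itself; do not force a tab once it is home, and leave everything else on the console where it is.

Things in the scene. Friction and masses are not known exactly. Their poses are not given: they have to be found in the camera images.
- lunch_box: Lunch box, lid already on, standing on a grippy foot (does not slide). Walls 120 mm (x) by 170 mm (y), lid 138 x 188 mm, 82 mm tall. Origin: centre of its underside, z up. A snap tab hangs at the middle of each side from a level hinge at 74 mm height, 14 mm outside the wall: 74 mm from the centre (x sides), 99 mm (y sides). Small things, 26 mm tall at most, stand off its corners.
- tab_far_lip (a point): Thumb lip of the snap tab on the box's +x side: middle of the lip's outer face, 32.5 mm below the hinge along the tab, 9 mm outward of its mid-plane; swings with the tab. Site x axis: out of the tab's outer face, away from the box; y along the hinge. Tab 70 mm wide, 38 mm long, 4 mm thick; lip 10 mm high, 62 mm wide.
- tab_far (a joint): Swing of that tab, rad: 0 = hanging straight down by the wall, positive = swung outward. Starts open at 0.8 to 1.2; let go before it clicks, it springs back out to 0.6 or more. Clicked, it stays by itself somewhere from 0 to 0.36: where differs from tab to tab and from day to day and cannot be seen beforehand.
- tab_left_lip (a point): Thumb lip of the snap tab on the box's +y side, same point and axes as for tab_far. Tab 56 mm wide, lip 48 mm, else the same size.
- tab_left (a joint): Swing of the tab on the box's +y side, same meaning and behaviour as tab_far. Feel of every tab: pushed along its swing (down and in) with a finger on the lip it gives at 1 to 3 N, climbs to 3 to 14 N (most if pushed level) as its bar rides over the lug, falls off as it clicks, and 2 to 4 mm on meets a solid stop. A level push on a wide-open tab binds. It cracks at 36 N.
- tab_near_lip (a point): Thumb lip of the snap tab on the box's -x side, same point and axes as for tab_far. Same size too.
- tab_near (a joint): Swing of the tab on the box's -x side, same meaning and behaviour as tab_far. 
- tab_right_lip (a point): Thumb lip of the snap tab on the box's -y side, same point and axes as for tab_far. Tab 56 mm wide, lip 48 mm, else the same size.
- tab_right (a joint): Swing of the tab on the box's -y side, same meaning and behaviour as tab_far. 
- earbuds_a: Bystander: a black earbud case, 46 x 62 x 26 mm, rounded. Origin: centre of its underside.
- earbuds_b: Bystander: the other black earbud case, the same. Origin: centre of its underside.
- balm_tin: Bystander: a round pink lip balm tin, 66 mm across, 26 mm tall. Origin: centre of its underside.
- key_dish: Bystander: a round stainless key dish, 90 mm across, 24 mm tall. Origin: centre of its underside.
- charge_plate: Bystander: a round glass charging plate, 110 mm across, 9 mm tall. Origin: centre of its underside.
- cutlery_case: Bystander: a slim closed cutlery case, 195 x 48 x 22 mm. Origin: centre of its underside.
- flask: Bystander: an upright steel flask, 72 mm across, 212 mm tall. Origin: centre of its underside.
Mind the look-alikes: they are no part of the job. What is shaped like the lunch_box but pink is not meant.

How it is judged:
At the end, for the whole second after the job is handed in: All four tabs are clicked home and stay shut with nothing holding them: each reads under 0.45 rad from straight down (a tab that has not clicked springs back to 0.6 rad or more) (value of joint each of tab_far, tab_left, tab_near, tab_right below 0.45 rad); the robot touches nothing.
It fails at once if a tab or the box is pressed with more than 36 N (contact force between any of the fingers, the arm and lunch_box above 36 N).
It fails at once if a bystander is shifted by more than 30 mm (distance of any of earbuds_a, earbuds_b, balm_tin, key_dish, charge_plate, cutlery_case, flask from where it was at the start of the episode above 0.03 m).
It also fails if it takes over 58 s, if anything falls off the work surface, if the arm or the gripper's body presses on something with over 40 N, if the wrist force passes 120 N, or if a joint passes its speed limit or range.

ROBOT

A 6-joint arm with a two-finger parallel gripper is mounted at the origin on the work surface. World frame = base frame: x ahead of the robot, y to its left, z up, the work surface at z = 0. Lengths are in m, angles in rad, forces in N, time in s.
With the tool pointing down it reaches from about 0.35 to 0.775 m from the base axis. Payload 5.5 kg.
Tool frame: the origin (TCP) lies midway between the tips of the shut fingers; the grasp point (between the pads) lies 19 mm behind it (env.tcp_to_grasp is the distance from the TCP to the grasp point, in m); z points along the fingers, y is the direction in which the jaws open and shut (so a half turn about z gives the same grasp; the last joint's range is limited). The gripper opens to 85 mm and grips with 20 to 120 N. Pads are 22 mm wide; open, the fingers measure 114 mm over their backs; the gripper's body (76 mm by 85 mm) begins 54 mm behind the grasp point. The pads swing forward as they close: fully open they stand 13 mm farther back than shut.
Start: joints at [-1.441, 0.313, 0.046, 1.304, 0, 1.431], TCP at [0.153, -0.554, 0.231] pointing down, gripper open.
Joint ranges: [-2.76, 2.76], [-0.86, 1.69], [-1.03, 1.26], [-2.2, 2.34], [-1.47, 1.5], [-3.14, 3.14]. Speed limits (rad/s): [2.57, 2.57, 3.14, 3.14, 3.14, 3.14].

INTERFACE

Orientations are given as a unit quaternion [w, x, y, z].
In Python, from workcell import get_state, viewer, hand_in, finder, env gives the robot as it stands.
- The arm moves only by the tool arm_command, never from a script. Its argument "motion" is a list of rows, each an object of numbers: "x", "y", "z": the shift along the tool's x, y, z in mm; "rx", "ry", "rz": the turn, a rotation vector about the tool's x, y, z in degrees; "hand": the closure, from -1 (fully open) to 1 (shut). A call has 1 to 10 rows; each row is the pose to reach, as a shift and turn from the pose commanded when the call began, along the tool's axes at that moment; what a row does not reach only later rows make up. A row lasts 1/8 s, in which the tool goes at most 62.5 mm and 10.7 degrees, less where a joint would pass 70% of its speed; a pose out of reach is approached as far as the arm can. A call with a gripper value outside its range is refused whole. The fingers move at their own pace and stop on an object; "force" is the grip in N (left out, the last holds). Time passes only in rows, so rows that repeat a pose let the fingers close. It gives the time, the measured TCP pose, the force and the opening at its end, in the units of the state.
- get_state(): the state, without advancing time (a new reading comes with each control period).
- viewer.read_camera(name): name is "scene" or "top" or "wrist"; returns a dict with "image" (420x560x3 uint8, red, green, blue), "z_map" (420x560 float32, m along the optical axis (not along the pixel's ray), 0 where there is no reading), "intrinsics" (3x3 intrinsics, pixels), "rvec" (rotation vector, rad) and "tvec" (3), from world to camera coordinates, as OpenCV has them. Camera axes: x right, y down, z forward; pixel columns grow to the right and rows downward; lengths in m; the calibration is good to about 2 mm. The wrist camera is an equidistant fisheye: a pixel r from the principal point sees the ray r / f radians off the axis. A picture is of the moment at which its call begins.
- hand_in(): hands the job in, once; it reports no verdict.
Trained networks look in a picture, given as the dict that the camera call returned (one of the last four; its "shot" number tells which), for a name from the list of things; names that differ only in an ending like _2 or _b are one class to them, and where a whole thing is asked for, a point or a joint stands for the part that bears it (a point fixed in the world has none). Each returns a list of dicts, best first, with "score" (0 to 1); they miss things now and then, are a little off and sometimes report something else, mostly with a low value. They report only what shows in the picture. A call takes as long as a camera call. They do not tell look-alikes from the thing itself.
- finder.find_in(picture, query): "at" ([column, row] in pixels, amid what is visible of it).
- finder.masks_of(picture, query): "region" (420x560 bool, what is visible of it) and "at" ([column, row] in pixels, amid what is visible of it).
The state is a dict: "clock": time; "joint_pos": joint angles; "qvel": joint speeds; "tau": joint torques, N m; "tcp_pos": TCP position; "orientation": TCP orientation; "wrist_force": force on the tool from outside, world axes, zero at the start; "ft_torque": the same for the moment, N m; "finger_gap": finger opening in m.
Only numpy, scipy, OpenCV 4.12 (cv2) and the standard library are available. Lean on these libraries where they do the work, as an engineer would, in place of code of your own. Each camera call takes 0.05 s, during which the arm holds its last target.

## Working session

There is one attempt and no reset: what is moved stays moved. The work goes in short steps, Python scripts to look and compute and a tool call to move; the robot and the scene stay as the last step left them, time stands still between calls to the robot, and variables do not carry over. Pictures are saved under pics/ and viewed, and the job is handed in when it is done.

Besides the shell and the picture viewer there is one more tool, called as a command line: name --argument value ..., lists and objects as JSON in quotes. arm_command: Moves the arm, as the interface text tells. Its arguments: {"type":"object","properties":{"motion":{"type":"array","items":{"type":"object","properties":{"x":{"type":"number"},"y":{"type":"number"},"z":{"type":"number"},"rx":{"type":"number"},"ry":{"type":"number"},"rz":{"type":"number"},"hand":{"type":"number"}}}},"force":{"type":"number"}},"required":["motion"]}

```bash
ls; mkdir -p pics; python3 - <<'E'
from workcell import get_state, viewer, finder, env
import cv2
print(get_state())
for n in ("scene","top"):
    p=viewer.read_camera(n); cv2.imwrite(f"pics/{n}0.png",p["image"][:,:,::-1]); print(n,p["intrinsics"],p["rvec"],p["tvec"])
    for q in ("lunch_box","tab_far_lip","flask"):
        print(q,[(d["score"],d["at"]) for d in finder.find_in(p,q)])
print(get_state()["clock"])
E
```

```text
pics
{'clock': 0.0, 'joint_pos': array([-1.44057317e+00,  3.13969736e-01,  4.49890713e-02,  1.30360930e+00,
       -2.38765437e-05,  1.43119493e+00]), 'qvel': array([-0.00260881,  0.00067535, -0.00066997,  0.00075047, -0.00087239,
        0.0020406 ]), 'tau': array([-6.22047501e-04, -4.80627930e+01,  2.98532814e+01,  1.91851758e-02,
       -1.88406370e-04,  1.07788236e-05]), 'tcp_pos': array([ 0.1531893 , -0.55368817,  0.23043045]), 'orientation': array([-8.96867225e-04,  9.90912734e-01,  1.34503343e-01, -7.73284745e-06]), 'wrist_force': array([ 0.008558  , -0.0776158 ,  0.69547439]), 'ft_torque': array([-0.02615497, -0.03465545, -0.01301443]), 'finger_gap': 0.08557077830593073}
scene [[472.87620836   0.         281.25735404]
 [  0.         472.87620836 205.00331342]
 [  0.           0.           1.        ]] [ 0.92495154  2.65735241 -0.88110569] [ 0.48212167 -0.21234956  1.75277471]
lunch_box [(0.84, [356.6, 198.3]), (0.82, [279.4, 133.9]), (0.6, [277.6, 224.3])]
tab_far_lip [(0.72, [253.7, 231.4]), (0.57, [337.8, 205.0]), (0.47, [261.4, 141.4])]
flask [(0.59, [424.7, 294.3])]
top [[473.39839957   0.         293.22883116]
 [  0.         473.39839957 201.43364778]
 [  0.           0.           1.        ]] [ 2.16713061 -2.21320558  0.09285345] [-0.01761089  0.54884819  1.27980108]
lunch_box [(0.92, [410.5, 267.0]), (0.9, [284.2, 177.2]), (0.9, [258.9, 277.7])]
tab_far_lip [(0.56, [296.8, 145.4])]
flask [(0.85, [101.6, 238.8]), (0.42, [279.4, 210.9])]
0.4
```

View pics/scene0.png

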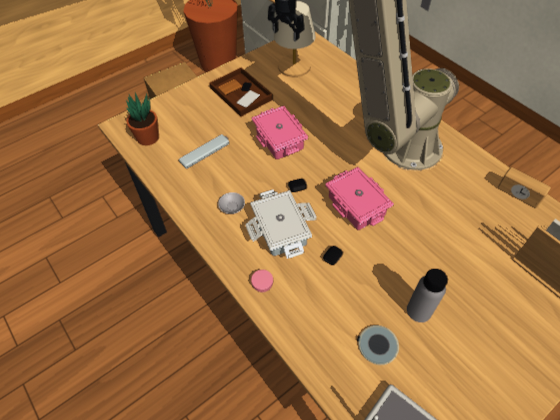

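View pics/top0.png

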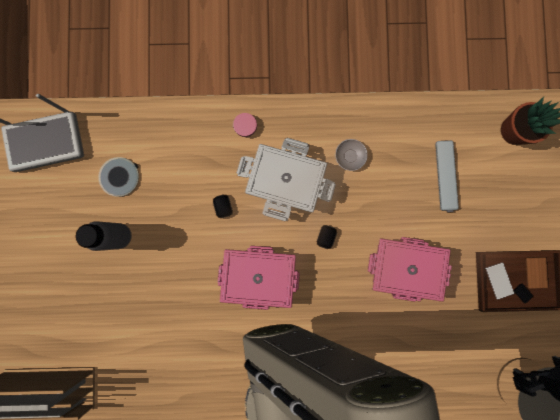

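The target is the white box at top (286,178) and scene (280,218), with four tabs splayed open. The pink ones at top (258,278) and (412,270), scene (358,197) and (280,132), are look-alikes. Next I'll measure the box pose and check it in a close crop.

```bash
cat > h.py <<'E'
import numpy as np, cv2
from workcell import get_state, viewer, finder, env
def cloud(p):
    K=p["intrinsics"];R,_=cv2.Rodrigues(np.array(p["rvec"],float));t=np.array(p["tvec"],float)
    z=p["z_map"];v,u=np.mgrid[:z.shape[0],:z.shape[1]]
    c=np.stack([(u-K[0,2])/K[0,0]*z,(v-K[1,2])/K[1,1]*z,z],-1)
    w=(c-t)@R; w[z==0]=np.nan
    return w
E
python3 - <<'E'
from h import *
p=viewer.read_camera("top");W=cloud(p);img=p["image"]
cv2.imwrite("pics/crop1.png",cv2.resize(img[90:240,200:380],None,fx=4,fy=4,interpolation=cv2.INTER_CUBIC)[:,:,::-1])
table=W[180:230,390:430].reshape(-1,3);print("table z",np.nanmedian(table[:,2]))
sub=W[130:230,225:345]; im=img[130:230,225:345].astype(int)
white=(im.min(-1)>100)&(im.max(-1)-im.min(-1)<40)
hi=white&(sub[...,2]>0.072)
# lid by opening
m=cv2.morphologyEx(hi.astype(np.uint8),cv2.MORPH_OPEN,np.ones((25,25)))
pts=sub[m>0];print(len(pts),np.nanpercentile(pts[:,2],[5,50,95]))
r=cv2.minAreaRect((pts[:,:2]*1000).astype(np.float32));print("opened",r)
hp=sub[hi&(sub[...,2]<.09)];print(cv2.minAreaRect((hp[:,:2]*1000).astype(np.float32)))
for q in ("earbuds_a","balm_tin","key_dish","charge_plate","cutlery_case","flask"):
    for d in finder.find_in(p,q):
        if d["score"]>.3:
            u,v=map(int,d["at"]);print(q,d["score"],d["at"],W[v,u].round(3))
print(get_state()["clock"])
E
```

```text
table z 0.00014829484683891883
0 nan
opened ((0.0, 0.0), (0.0, 0.0), 0.0)
((598.8096313476562, -4.319610595703125), (211.29026794433594, 189.790283203125), 66.87006378173828)
earbuds_a 0.76 [222.8, 205.5] [0.542 0.165 0.026]
earbuds_a 0.56 [326.4, 238.2] [ 0.446 -0.116  0.024]
balm_tin 0.64 [242.3, 121.3] [0.774 0.108 0.024]
key_dish 0.55 [348.5, 151.0] [ 0.688 -0.186  0.006]
key_dish 0.47 [295.1, 146.1] [ 0.696 -0.037  0.053]
charge_plate 0.81 [118.5, 179.0] [0.621 0.453 0.012]
cutlery_case 0.82 [447.3, 175.6] [ 0.612 -0.455  0.024]
flask 0.82 [104.7, 236.0] [0.464 0.429 0.172]
0.75
  return np.nanmean(a, axis, out=out, keepdims=keepdims)
```

View pics/crop1.png

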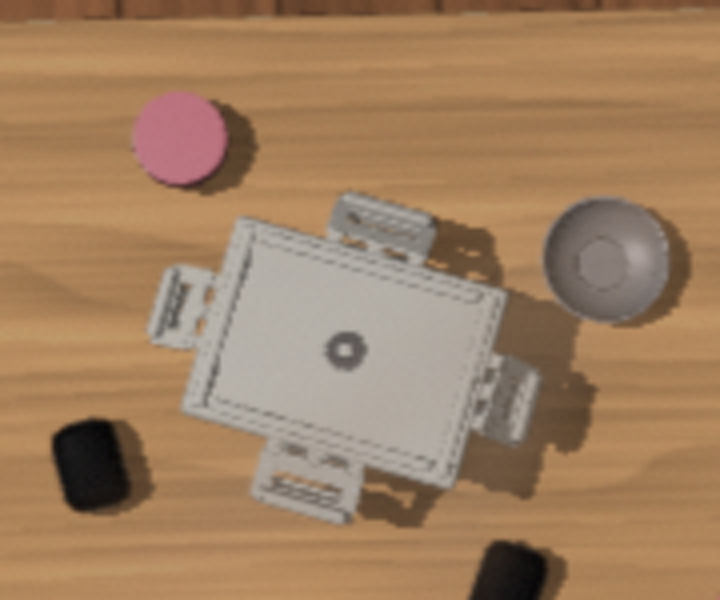

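The crop shows the white box with lid corners near crop pixels (243,217), (507,290), (452,488), (182,410). One tab is open on each side and bystanders stand off the corners.

```bash
python3 - <<'E'
from h import *
p=viewer.read_camera("top");W=cloud(p);img=p["image"]
K=p["intrinsics"];R,_=cv2.Rodrigues(np.array(p["rvec"],float));t=np.array(p["tvec"],float)
def ray(u,v,z):
    d=R.T@np.array([(u-K[0,2])/K[0,0],(v-K[1,2])/K[1,1],1]);c=-R.T@t
    return c+d*(z-c[2])/d[2]
cs=[ray(200+a/4-.4,90+b/4-.4,.080)[:2] for a,b in [(243,217),(507,290),(452,488),(182,410)]]
cs=np.array(cs);print(cs.round(4));print([np.linalg.norm(cs[i]-cs[i-1]).round(4) for i in range(4)])
print("centre",cs.mean(0))
sub=W[130:230,225:345]
print("lid z",np.round(W[165:190:6,275:300:6,2],4))
# fit: lid pts z>.06 & inside
hi=np.isfinite(sub[...,2])&(sub[...,2]>0.076)&(sub[...,2]<.09)
n,l,s,c=cv2.connectedComponentsWithStats(cv2.morphologyEx(hi.astype(np.uint8),cv2.MORPH_OPEN,np.ones((7,7))))
k=1+np.argmax(s[1:,4]);pp=sub[l==k];print(len(pp),cv2.minAreaRect((pp[:,:2]*1000).astype(np.float32)))
e=cs; ax=((cs[0]-cs[3])+(cs[1]-cs[2])); print("yaw from x ax",np.arctan2(ax[1],ax[0])); ay=((cs[0]-cs[1])+(cs[3]-cs[2]));print("yaw from y",np.arctan2(ay[1],ay[0])-np.pi/2)
c0=cs.mean(0);yaw=(np.arctan2(ax[1],ax[0])+np.arctan2(ay[1],ay[0])-np.pi/2)/2
Rz=np.array([[np.cos(yaw),-np.sin(yaw)],[np.sin(yaw),np.cos(yaw)]])
B=(sub[...,:2]-c0)@Rz
z=sub[...,2]
for nm,i,sg,o,w in (("far",0,1,.074,.03),("near",0,-1,.074,.03),("left",1,1,.099,.024),("right",1,-1,.099,.024)):
    r=sg*B[...,i]; q=np.abs(B[...,1-i])
    m=(r>o-.003)&(q<w)&(z>.03)&(r<o+.06)
    rr=r[m]-o;zz=z[m]
    bins=[(round(1000*b),round(1000*np.median(zz[(rr>=b)&(rr<b+.004)]),1),((rr>=b)&(rr<b+.004)).sum()) for b in np.arange(-.002,.05,.004) if ((rr>=b)&(rr<b+.004)).any()]
    print(nm,bins)
print(get_state()["clock"])
E
```

```text
[[ 0.6982  0.0551]
 [ 0.6462 -0.1179]
 [ 0.5163 -0.0785]
 [ 0.5711  0.0972]]
[np.float64(0.1338), np.float64(0.1807), np.float64(0.1357), np.float64(0.184)]
centre [ 0.60794636 -0.01102286]
lid z [[0.0776 0.0788 0.0764 0.0771 0.0791]
 [0.0798 0.0799 0.0748 0.084  0.0761]
 [0.0803 0.0779 0.0844 0.0781 0.0791]
 [0.0804 0.0741 0.0764 0.082  0.0765]
 [0.0747 0.0819 0.0787 0.0762 0.0764]]
91 ((608.8003540039062, -10.743595123291016), (21.069299697875977, 27.370779037475586), 88.91291046142578)
yaw from x ax -0.3070396745665706
yaw from y -0.2972815739285606
far [(-2, np.float64(74.7), np.int64(35)), (2, np.float64(72.7), np.int64(27)), (6, np.float64(69.9), np.int64(30)), (10, np.float64(68.3), np.int64(17)), (14, np.float64(56.3), np.int64(27)), (18, np.float64(58.2), np.int64(35)), (22, np.float64(60.4), np.int64(38)), (26, np.float64(62.4), np.int64(33)), (30, np.float64(60.5), np.int64(22)), (34, np.float64(53.3), np.int64(2))]
near [(-2, np.float64(74.5), np.int64(27)), (2, np.float64(74.8), np.int64(36)), (6, np.float64(72.5), np.int64(36)), (10, np.float64(72.1), np.int64(31)), (14
[... 258 characters left out ...]
nt64(21)), (2, np.float64(73.8), np.int64(21)), (6, np.float64(70.7), np.int64(25)), (10, np.float64(66.6), np.int64(16)), (14, np.float64(57.3), np.int64(26)), (18, np.float64(58.9), np.int64(25)), (22, np.float64(59.7), np.int64(32)), (26, np.float64(62.7), np.int64(23)), (30, np.float64(59.3), np.int64(20)), (34, np.float64(51.8), np.int64(1))]
right [(-2, np.float64(75.7), np.int64(28)), (2, np.float64(73.1), np.int64(27)), (6, np.float64(69.2), np.int64(25)), (10, np.float64(65.8), np.int64(25)), (14, np.float64(56.6), np.int64(26)), (18, np.float64(58.1), np.int64(26)), (22, np.float64(59.7), np.int64(28)), (26, np.float64(60.0), np.int64(26)), (30, np.float64(58.0), np.int64(15))]
0.8
```

```bash
cat >> h.py <<'E'
from scipy.spatial.transform import Rotation as Ro
C=np.array([.608,-.011]);YAW=-.302
DIR={"far":0,"left":np.pi/2,"near":np.pi,"right":-np.pi/2}; OFF={"far":.074,"near":.074,"left":.099,"right":.099}
def tcp_for(tab,r,z,half=.011):
    a=YAW+DIR[tab];return np.r_[C+(OFF[tab]+r+half)*np.array([np.cos(a),np.sin(a)]),z]
def lip(th): # r,z (m)
    return .0325*np.sin(th)+.009*np.cos(th), .074-.0325*np.cos(th)+.009*np.sin(th)
def rel(target,tool_yaw,s=None,pos=None,R=None):
    s=s or get_state(); q=s["orientation"]
    R0=Ro.from_quat([q[1],q[2],q[3],q[0]]) if R is None else R
    p0=s["tcp_pos"] if pos is None else pos
    d=R0.inv().apply(target-p0)*1000
    Rt=Ro.from_euler('z',tool_yaw)*Ro.from_euler('x',np.pi)
    return d.round(1),(R0.inv()*Rt).as_rotvec(degrees=True).round(1)
E
python3 - <<'E'
from h import *
print(rel(tcp_for("right",.030,.12),YAW+np.pi/2))
for th in (.85,1.0,1.2): print(lip(th))
E
```

```text
(array([ 507.3, -284.7,  111.3]), array([  0. ,   0. , -57.2]))
(np.float64(0.03035646148002435), np.float64(0.05931207140500071))
(np.float64(0.03221052775906989), np.float64(0.06401341392255652))
(np.float64(0.033552490084224916), np.float64(0.07061172475321315))
```

arm_command --motion '[{"x": 60,"y": -34,"z": 0,"rz": -10,"hand": 1},{"x": 110,"y": -62,"rz": -20,"hand": 1},{"x": 160,"y": -90,"rz": -30,"hand": 1},{"x": 210,"y": -118,"rz": -40,"hand": 1},{"x": 260,"y": -146,"rz": -50,"hand": 1},{"x": 310,"y": -174,"rz": -57.2,"hand": 1},{"x": 360,"y": -202,"rz": -57.2,"hand": 1},{"x": 410,"y": -230,"rz": -57.2,"hand": 1},{"x": 460,"y": -258,"z": 40,"rz": -57.2,"hand": 1},{"x": 507.3,"y": -284.7,"z": 80,"rz": -57.2,"hand": 1}]'

```text
invalid input at $.motion[0]: expected keys x, y, z, rx, ry, rz, hand
```

```bash
python3 - <<'E'
from h import *
s=get_state();print(s["clock"],s["tcp_pos"],s["finger_gap"],s["wrist_force"])
print(rel(tcp_for("right",.030,.10),YAW+np.pi/2))
E
```

```text
0.8 [ 0.15325356 -0.55424345  0.23135424] 0.08532473565218539 [0.66193772 0.02730239 0.40907598]
(array([ 507.3, -284.7,  131.3]), array([  0. ,   0. , -57.2]))
```

arm_command --motion '[{"x": 50,"y": -28,"z": 0,"rx": 0,"ry": 0,"rz": -10,"hand": 1},{"x": 100,"y": -56,"z": 0,"rx": 0,"ry": 0,"rz": -20,"hand": 1},{"x": 150,"y": -84,"z": 0,"rx": 0,"ry": 0,"rz": -30,"hand": 1},{"x": 200,"y": -112,"z": 0,"rx": 0,"ry": 0,"rz": -40,"hand": 1},{"x": 250,"y": -140,"z": 0,"rx": 0,"ry": 0,"rz": -50,"hand": 1},{"x": 300,"y": -168,"z": 0,"rx": 0,"ry": 0,"rz": -57.2,"hand": 1},{"x": 350,"y": -196,"z": 0,"rx": 0,"ry": 0,"rz": -57.2,"hand": 1},{"x": 405,"y": -227,"z": 30,"rx": 0,"ry": 0,"rz": -57.2,"hand": 1},{"x": 460,"y": -258,"z": 60,"rx": 0,"ry": 0,"rz": -57.2,"hand": 1},{"x": 507.3,"y": -284.7,"z": 90,"rx": 0,"ry": 0,"rz": -57.2,"hand": 1}]'

```text
clock: 2.05
tcp_pos: [0.559, -0.1522, 0.1478]
orientation: [0.001, 0.806, 0.593, 0.0]
wrist_force: [0.5, -1.3, -0.7]
finger_gap: 0.0
```

```bash
python3 - <<'E'
from h import *
s=get_state();print(s["clock"],s["tcp_pos"],s["finger_gap"],s["wrist_force"])
print(rel(tcp_for("right",.030,.10),YAW+np.pi/2))
E
```

```text
2.05 [ 0.55900243 -0.15218273  0.14777412] 3.818515443137846e-05 [ 0.4532057  -1.28211456 -0.72687673]
(array([ 9.4,  4.7, 47.8]), array([ 0.1,  0. , -0. ]))
```

arm_command --motion '[{"x": 0,"y": 0,"z": 20,"rx": 0,"ry": 0,"rz": 0,"hand": 1},{"x": 0,"y": 0,"z": 41,"rx": 0,"ry": 0,"rz": 0,"hand": 1},{"x": 0,"y": 0,"z": 41,"rx": 0,"ry": 0,"rz": 0,"hand": 1}]'

```text
clock: 2.42
tcp_pos: [0.5561, -0.1527, 0.1054]
orientation: [-0.002, 0.805, 0.593, -0.001]
wrist_force: [-0.1, 0.8, 0.3]
finger_gap: -0.0001
```

```bash
python3 - <<'E'
from h import *
s=get_state();print(s["clock"],s["tcp_pos"],s["finger_gap"],s["wrist_force"])
print(rel(tcp_for("right",.030,.07),YAW+np.pi/2))
for n in("wrist","scene"):
    p=viewer.read_camera(n); im=p["image"]
    if n=="scene": im=cv2.resize(im[160:280,200:360],None,fx=5,fy=5,interpolation=cv2.INTER_CUBIC)
    cv2.imwrite(f"pics/{n}2.png",im[:,:,::-1])
E
```

```text
2.425 [ 0.55611395 -0.15269361  0.10535065] -5.2710896392181546e-05 [-0.1065433   0.76832245  0.27810649]
(array([10.7,  7.5, 35.3]), array([-0.2, -0. , -0. ]))
```

View pics/wrist2.png

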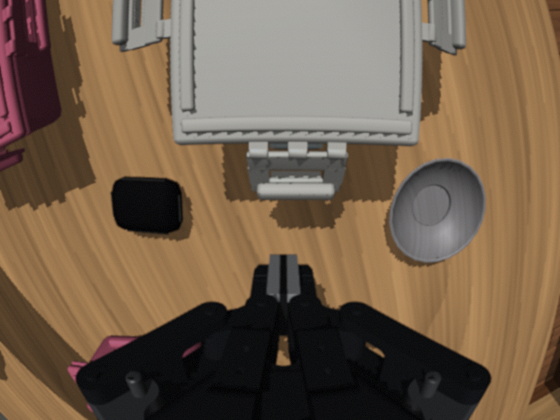

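View pics/scene2.png

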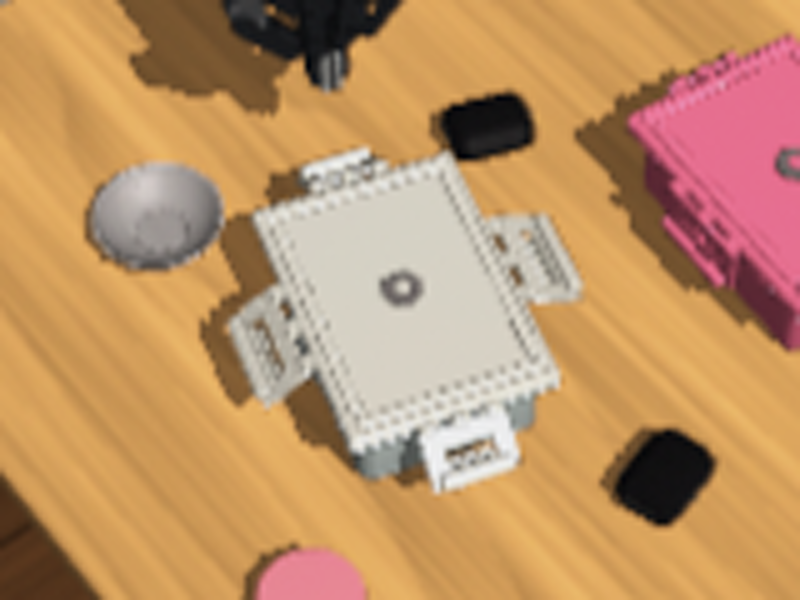

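The wrist view shows the right tab straight ahead (297,190), slightly right of the shut fingertips (284,260). The earbud case (147,205) and dish (435,205) stay clear of the path.

arm_command --motion '[{"x": 10,"y": 7.5,"z": 15,"rx": 0,"ry": 0,"rz": 0,"hand": 1},{"x": 10,"y": 7.5,"z": 33,"rx": 0,"ry": 0,"rz": 0,"hand": 1},{"x": 10,"y": 7.5,"z": 33,"rx": 0,"ry": 0,"rz": 0,"hand": 1}]'

```text
clock: 2.9
tcp_pos: [0.567, -0.1456, 0.0727]
orientation: [-0.001, 0.806, 0.592, -0.001]
wrist_force: [-0.1, -1.1, -0.1]
finger_gap: 0.0002
```

```bash
python3 - <<'E'
from h import *
s=get_state();print(s["clock"],s["tcp_pos"],s["wrist_force"])
for th in (1,.9,.8,.7,.6,.5,.4,.3,.2,.1,0,-.05):
    r,z=lip(th); print(th,rel(tcp_for("right",r,z),YAW+np.pi/2)[0])
p=viewer.read_camera("wrist"); im=p["image"]
cv2.imwrite(f"pics/w3.png",im[100:350,150:450,::-1])
E
```

```text
2.9 [ 0.56698207 -0.14559681  0.07272098] [-0.08090959 -1.09184745 -0.10335039]
1 [-1.5 -0.9  8.7]
0.9 [-0.4 -0.8 11.9]
0.8 [ 1.1 -0.8 14.9]
0.7 [ 2.9 -0.8 17.8]
0.6 [ 4.9 -0.8 20.5]
0.5 [ 7.2 -0.8 22.9]
0.4 [ 9.8 -0.8 25.2]
0.3 [12.5 -0.8 27.1]
0.2 [15.4 -0.8 28.8]
0.1 [18.5 -0.8 30.2]
0 [21.7 -0.8 31.2]
-0.05 [23.3 -0.8 31.6]
```

View pics/w3.png

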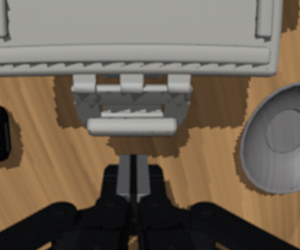

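```bash
cat >> h.py <<'E'
def wcloud(p):
    K=p["intrinsics"];R,_=cv2.Rodrigues(np.array(p["rvec"],float));t=np.array(p["tvec"],float)
    z=p["z_map"];v,u=np.mgrid[:z.shape[0],:z.shape[1]]
    a=(u-K[0,2])/K[0,0];b=(v-K[1,2])/K[1,1];th=np.hypot(a,b);s=np.where(th>1e-6,np.tan(th)/np.maximum(th,1e-6),1)
    c=np.stack([a*s*z,b*s*z,z],-1);w=(c-t)@R;w[z==0]=np.nan
    return w
def box(W,tab):
    a=YAW+DIR[tab];d=np.array([np.cos(a),np.sin(a)]);e=np.array([-d[1],d[0]])
    q=W[...,:2]-C
    return (q@d-OFF[tab])*1000,(q@e)*1000,W[...,2]*1000
E
python3 - <<'E'
from h import *
p=viewer.read_camera("wrist");W=wcloud(p)
r,l,z=box(W,"right")
print(p["intrinsics"][0])
for col in (255,297,310):
  print(col,[(v,round(float(r[v,col]),1),round(float(l[v,col]),1),round(float(z[v,col]),1)) for v in range(165,260,5)])
print("tip",[(v,round(float(r[v,280]),1),round(float(l[v,280]),1),round(float(z[v,280]),1)) for v in range(245,290,5)])
E
```

```text
[325.1922621    0.         282.92038271]
255 [(165, -12.6, -10.2, 79.0), (170, -10.0, -10.4, 77.0), (175, -2.1, -12.5, 53.7), (180, 14.2, -17.3, 0.7), (185, -2.4, -10.8, 74.3), (190, -0.4, -10.8, 75.6), (195, 2.7, -11.0, 73.2), (200, 6.3, -11.4, 69.9), (205, 13.6, -12.8, 55.7), (210, 15.8, -12.7, 57.3), (215, 18.0, -12.6, 59.1), (220, 20.8, -12.7, 59.1), (225, 22.5, -12.6, 61.8), (230, 25.1, -12.6, 62.2), (235, 55.3, -18.5, 1.3), (240, 59.0, -18.6, 1.8), (245, 64.0, -18.9, -0.1), (250, 67.2, -18.9, 1.9), (255, 72.4, -19.2, -0.1)]
297 [(165, -12.5, 8.1, 78.7), (170, -10.1, 8.1, 77.8), (175, -1.9, 9.2, 53.2), (180, 14.2, 11.6, 0.9), (185, -2.3, 8.3, 74.2), (190, 0.2, 8.4, 73.9), (195, 3.3, 8.5, 71.7), (200, 6.3, 8.6, 69.8), (205, 13.6, 9.3, 55.9), (210, 15.5, 9.2, 58.2), (215, 17.8, 9.2, 59.6), (220, 20.4, 9.2, 59.9), (225, 22.6, 9.2, 61.4), (230, 25.7, 9.3, 60.9), (235, 55.8, 12.1, 0.0), (240, 59.5, 12.2, 0.8), (245, 63.2, 12.2, 1.7), (250, 67.7, 12.3, 0.9), (255, 71.6, 12.3, 1.4)]
310 [(165, -12.8, 13.6, 79.8), (170, -10.4, 13.7, 78.9), (175, -2.1, 15.9, 53.9), (180, 13.9, 20.4, 2.2), (185, -2.4, 14.3, 74.4), (190, -0.0, 14.3, 74.5), (195, 2.6, 14.4, 73.7), (200, 6.5, 14.9, 69.2), (205, 32.6, 21.0, 0.2), (210, 16.2, 16.1, 56.5), (215, 18.3, 16.1, 58.4), (220, 20.6, 16.0, 59.5), (225, 23.1, 16.0, 60.3), (230, 25.7, 16.1, 60.9), (235, 55.7, 21.6, 0.5), (240, 59.4, 21.7, 1.1), (245, 63.6, 21.8, 0.9), (250, 67.9, 22.0, 0.5), (255, 72.2, 22.2, 0.4)]
tip [(245, 63.4, -0.3, 1.1), (250, 68.0, -0.3, 0.2), (255, 30.9, 0.5, 79.0), (260, 30.8, 0.5, 84.3), (265, 30.7, 0.6, 89.1), (270, 31.0, 0.6, 93.1), (275, 30.4, 0.7, 98.5), (280, 30.7, 0.7, 101.9), (285, 30.5, 0.7, 106.1)]
```

```bash
python3 - <<'E'
from h import *
p=viewer.read_camera("wrist");W=wcloud(p)
R,_=cv2.Rodrigues(np.array(p["rvec"],float));c=-R.T@np.array(p["tvec"]);print("cam",[x.round(1) for x in box(c,"right")])
r,l,z=box(W,"right")
for v in range(194,237): 
  m=slice(250,312); print(v,np.nanmedian(r[v,m]).round(1),np.nanmedian(z[v,m]).round(1), np.nanmin(l[v,m][z[v,m]>30],initial=99).round(0),np.nanmax(l[v,m][z[v,m]>30],initial=-99).round(0))
cv2.imwrite("pics/w4.png",cv2.resize(p["image"][170:260,230:330],None,fx=6,fy=6,interpolation=cv2.INTER_CUBIC)[:,:,::-1])
pt=viewer.read_camera("top");W=cloud(pt);r,l,z=box(W,"right")
m=(z>30)&(np.abs(l)<24)&(r>-5)&(r<45);o=np.argsort(r[m]);print(np.c_[r[m],l[m],z[m]][o][-40::3].round(1))
R,_=cv2.Rodrigues(np.array(pt["rvec"],float));c=-R.T@np.array(pt["tvec"]);print("topcam",c)
print(get_state()["clock"])
E
```

```text
cam [np.float64(-41.3), np.float64(2.3), np.float64(217.8)]
194 2.7 72.7 -13.0 16.0
195 3.4 72.1 -13.0 16.0
196 4.1 71.6 -13.0 16.0
197 4.8 70.9 -13.0 16.0
198 5.5 70.2 -13.0 16.0
199 6.2 69.7 -13.0 16.0
200 6.8 69.2 -14.0 16.0
201 7.6 68.5 -14.0 16.0
202 8.3 68.0 -14.0 16.0
203 13.1 55.0 -14.0 17.0
204 13.6 55.2 -14.0 16.0
205 13.9 55.9 -14.0 16.0
206 14.3 56.4 -14.0 16.0
207 14.8 56.7 -14.0 17.0
208 15.2 57.0 -14.0 16.0
209 15.5 57.6 -15.0 17.0
210 16.0 58.0 -15.0 17.0
211 16.5 58.1 -15.0 17.0
212 17.0 58.4 -15.0 17.0
213 17.4 58.8 -15.0 17.0
214 17.9 58.9 -15.0 17.0
215 18.4 58.8 -15.0 17.0
216 19.2 58.3 -15.0 17.0
217 19.7 58.5 -15.0 17.0
218 20.1 58.8 -15.0 17.0
219 20.5 59.3 -15.0 17.0
220 20.9 59.9 -15.0 17.0
221 21.2 60.3 -15.0 17.0
222 21.6 60.7 -15.0 17.0
223 22.0 61.3 -15.0 17.0
224 22.4 61.7 -15.0 17.0
225 23.0 61.6 -15.0 17.0
226 23.5 61.7 -15.0 17.0
227 23.9 62.1 -15.0 17.0
228 24.5 62.0 -15.0 17.0
229 25.1 61.8 -15.0 17.0
230 25.8 61.5 -15.0 17.0
231 26.5 61.3 -15.0 17.0
232 27.3 60.8 -15.0 17.0
233 28.3 59.9 -15.0 17.0
234 29.8 57.7 -15.0 18.0
235 55.8 1.0 99.0 -99.0
236 56.6 0.9 99.0 -99.0
[[ 42.6   5.  558.9]
 [ 42.8  -1.8 558.9]
 [ 42.9  17.4 556.7]
 [ 43.2  -3.4 559.2]
 [ 43.4 -11.8 571.2]
 [ 43.5  -5.1 560.1]
 [ 43.7  23.5 552.8]
 [ 43.8 -22.3 575.8]
 [ 44.1 -15.1 572.2]
 [ 44.3   5.7 557.5]
 [ 44.5  17.8 557. ]
 [ 44.7  -7.8 557.4]
 [ 44.8  -2.9 558.9]
 [ 44.9   2.1 559.6]]
topcam [ 0.45431277 -0.01231631  1.31639033]
3.1
```

View pics/w4.png

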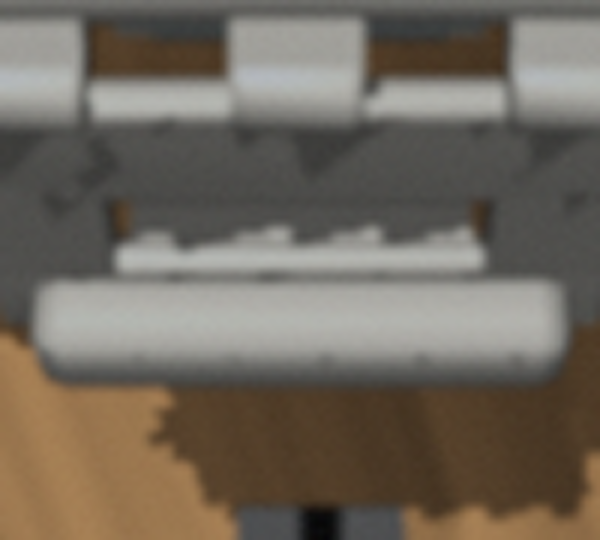

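The crop shows the lip bar spanning columns 36–565, centred on the fingertips. Its crest is at r=24 mm, z=62 mm, so the right tab is at about 0.8 rad. I'll follow its arc in small steps.

arm_command --motion '[{"x": 0,"y": -0.8,"z": 8,"rx": 0,"ry": 0,"rz": 0,"hand": 1},{"x": 1.1,"y": -0.8,"z": 14.9,"rx": 0,"ry": 0,"rz": 0,"hand": 1},{"x": 2.9,"y": -0.8,"z": 17.8,"rx": 0,"ry": 0,"rz": 0,"hand": 1},{"x": 2.9,"y": -0.8,"z": 17.8,"rx": 0,"ry": 0,"rz": 0,"hand": 1}]'

```text
clock: 3.6
tcp_pos: [0.5674, -0.143, 0.0558]
orientation: [-0.0, 0.806, 0.592, -0.0]
wrist_force: [0.1, -0.4, 0.3]
finger_gap: 0.0
```

arm_command --motion '[{"x": 2.0,"y": 0,"z": 2.7,"rx": 0,"ry": 0,"rz": 0,"hand": 1},{"x": 2.0,"y": 0,"z": 2.7,"rx": 0,"ry": 0,"rz": 0,"hand": 1}]'

```text
clock: 3.85
tcp_pos: [0.5683, -0.1412, 0.0535]
orientation: [0.0, 0.806, 0.592, 0.0]
wrist_force: [0.1, 0.4, -0.5]
finger_gap: -0.0
```

arm_command --motion '[{"x": 2.3,"y": 0,"z": 2.4,"rx": 0,"ry": 0,"rz": 0,"hand": 1},{"x": 2.3,"y": 0,"z": 2.4,"rx": 0,"ry": 0,"rz": 0,"hand": 1}]'

```text
clock: 4.1
tcp_pos: [0.569, -0.139, 0.0511]
orientation: [0.0, 0.806, 0.592, 0.0]
wrist_force: [-0.5, -1.3, -0.2]
finger_gap: 0.0003
```

```bash
cat > look.py <<'E'
import sys
from h import *
tab,name=sys.argv[1:3]
s=get_state();a=YAW+DIR[tab];d=np.array([np.cos(a),np.sin(a)])
print(s["clock"],"edge r,z",((s["tcp_pos"][:2]-C)@d-OFF[tab]-.011)*1e3,s["tcp_pos"][2]*1e3,"F out,up",s["wrist_force"][:2]@d,s["wrist_force"][2])
p=viewer.read_camera("wrist");W=wcloud(p);r,l,z=box(W,tab)
for v in range(186,262,2):
    m=(np.abs(l[v])<20)&(np.abs(l[v])>12)&(z[v]>28)&(r[v]>-6)
    if m.any(): print((round(float(np.median(r[v][m])),1),round(float(np.median(z[v][m])),1)),end=" ")
print()
cv2.imwrite(f"pics/{name}.png",cv2.resize(p["image"][160:280,210:350],None,fx=4,fy=4,interpolation=cv2.INTER_CUBIC)[:,:,::-1])
E
python3 look.py right w5
```

```text
4.1 edge r,z 23.843356518772268 51.06334443938908 F out,up 1.4404261612572233 -0.16774404714330468
(-5.3, 71.9) (-4.7, 72.6) (-5.2, 76.3) (-4.3, 76.0) (-3.6, 76.6) (-2.9, 76.8) (-2.3, 77.4) (-1.2, 76.6) (-0.0, 75.9) (3.0, 70.8) (5.0, 68.0) (8.6, 62.0) (10.5, 59.7) (12.2, 58.0) (14.6, 55.2) (15.9, 54.4) (16.7, 55.2) (17.5, 55.5) (18.3, 56.1) (19.1, 56.6) (20.0, 57.0) (21.1, 56.8) (22.5, 56.2) (25.2, 53.0)
```

View pics/w5.png

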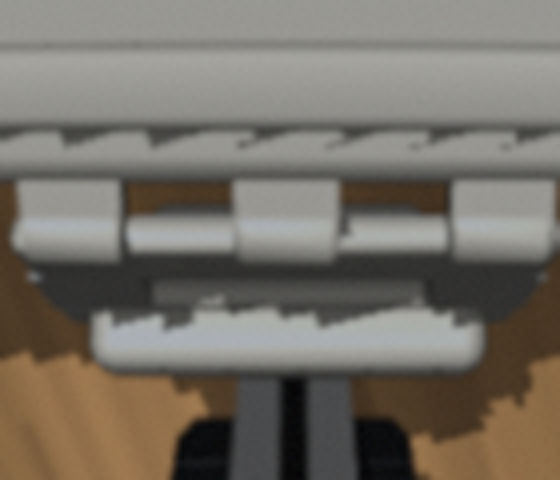

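The picture shows the fingertips on the lip at (290,370) and the tab swung in to about 0.55.

arm_command --motion '[{"x": 2.6,"y": 0,"z": 2.3,"rx": 0,"ry": 0,"rz": 0,"hand": 1},{"x": 2.6,"y": 0,"z": 2.3,"rx": 0,"ry": 0,"rz": 0,"hand": 1}]'

```text
clock: 4.4
tcp_pos: [0.5697, -0.1365, 0.0487]
orientation: [0.0, 0.806, 0.592, -0.0]
wrist_force: [-0.2, -1.1, -0.2]
finger_gap: 0.0001
```

arm_command --motion '[{"x": 1.4,"y": 0,"z": 1,"rx": 0,"ry": 0,"rz": 0,"hand": 1},{"x": 1.4,"y": 0,"z": 1,"rx": 0,"ry": 0,"rz": 0,"hand": 1}]'

```text
clock: 4.65
tcp_pos: [0.5701, -0.1353, 0.0478]
orientation: [-0.0, 0.806, 0.592, -0.0]
wrist_force: [-0.9, -0.8, -0.2]
finger_gap: -0.0001
```

arm_command --motion '[{"x": 1.4,"y": 0,"z": 0.9,"rx": 0,"ry": 0,"rz": 0,"hand": 1},{"x": 1.4,"y": 0,"z": 0.9,"rx": 0,"ry": 0,"rz": 0,"hand": 1}]'

```text
clock: 4.9
tcp_pos: [0.5704, -0.1342, 0.0469]
orientation: [0.0, 0.806, 0.592, -0.0]
wrist_force: [-1.8, -2.6, -1.0]
finger_gap: -0.0001
```

arm_command --motion '[{"x": 1.5,"y": 0,"z": 0.9,"rx": 0,"ry": 0,"rz": 0,"hand": 1},{"x": 1.5,"y": 0,"z": 0.9,"rx": 0,"ry": 0,"rz": 0,"hand": 1}]'

```text
clock: 5.15
tcp_pos: [0.5707, -0.1332, 0.0461]
orientation: [0.0, 0.806, 0.592, -0.001]
wrist_force: [-1.5, -4.2, -0.1]
finger_gap: -0.0001
```

arm_command --motion '[{"x": 1.4,"y": 0,"z": 0.8,"rx": 0,"ry": 0,"rz": 0,"hand": 1},{"x": 1.4,"y": 0,"z": 0.8,"rx": 0,"ry": 0,"rz": 0,"hand": 1}]'

```text
clock: 5.4
tcp_pos: [0.5711, -0.132, 0.0451]
orientation: [0.0, 0.806, 0.592, -0.001]
wrist_force: [-1.5, -5.3, -0.7]
finger_gap: -0.0005
```

arm_command --motion '[{"x": 1.5,"y": 0,"z": 0.7,"rx": 0,"ry": 0,"rz": 0,"hand": 1},{"x": 1.5,"y": 0,"z": 0.7,"rx": 0,"ry": 0,"rz": 0,"hand": 1}]'

```text
clock: 5.65
tcp_pos: [0.5717, -0.1296, 0.0444]
orientation: [-0.0, 0.806, 0.592, 0.0]
wrist_force: [-1.4, -2.2, -1.6]
finger_gap: -0.0001
```

arm_command --motion '[{"x": 1.0,"y": 0,"z": 0.4,"rx": 0,"ry": 0,"rz": 0,"hand": 1},{"x": 1.0,"y": 0,"z": 0.4,"rx": 0,"ry": 0,"rz": 0,"hand": 1}]'

```text
clock: 5.9
tcp_pos: [0.5722, -0.1284, 0.0442]
orientation: [-0.0, 0.805, 0.593, 0.0]
wrist_force: [-0.2, -1.4, -1.0]
finger_gap: -0.0002
```

Force peaked at about 5.5 N, then fell as the tip jumped forward, which is the click. I'll back off and check.

arm_command --motion '[{"x": -12,"y": 0,"z": 0,"rx": 0,"ry": 0,"rz": 0,"hand": 1},{"x": -25,"y": 0,"z": -10,"rx": 0,"ry": 0,"rz": 0,"hand": 1},{"x": -25,"y": 0,"z": -30,"rx": 0,"ry": 0,"rz": 0,"hand": 1},{"x": -25,"y": 0,"z": -30,"rx": 0,"ry": 0,"rz": 0,"hand": 1}]'

```text
clock: 6.4
tcp_pos: [0.566, -0.1542, 0.0763]
orientation: [0.002, 0.806, 0.592, 0.001]
wrist_force: [-0.2, -0.2, -0.3]
finger_gap: 0.0
```

```bash
python3 look.py right w6; python3 -c "
from h import *
print(rel(tcp_for('left',.045,.16),YAW+np.pi/2),rel(tcp_for('left',.045,.16,-.011),YAW+np.pi/2))"
```

```text
6.4 edge r,z 39.227559005102734 76.34774658456966 F out,up 0.2594077473916114 -0.29255431772002355

(array([303.9,  -2. , -84.8]), array([ 0.2,  0. , -0.1])) (array([281.9,  -2. , -84.8]), array([ 0.2,  0. , -0.1]))
```

View pics/w6.png

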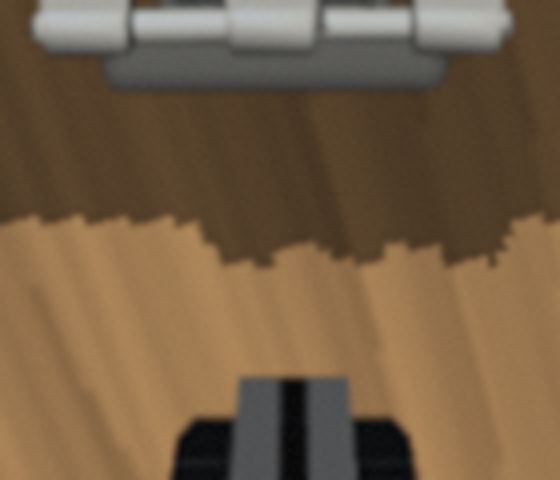

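The right tab now hangs shut under its hinge at (270,70). Next is the left tab, with the same tool orientation.

arm_command --motion '[{"x": 0,"y": 0,"z": -50,"rx": 0,"ry": 0,"rz": 0,"hand": 1},{"x": 40,"y": -2,"z": -85,"rx": 0,"ry": 0,"rz": 0,"hand": 1},{"x": 95,"y": -2,"z": -85,"rx": 0,"ry": 0,"rz": 0,"hand": 1},{"x": 150,"y": -2,"z": -85,"rx": 0,"ry": 0,"rz": 0,"hand": 1},{"x": 205,"y": -2,"z": -85,"rx": 0,"ry": 0,"rz": 0,"hand": 1},{"x": 260,"y": -2,"z": -85,"rx": 0,"ry": 0,"rz": 0,"hand": 1},{"x": 294,"y": -2,"z": -85,"rx": 0,"ry": 0,"rz": 0,"hand": 1},{"x": 294,"y": -2,"z": -50,"rx": 0,"ry": 0,"rz": 0,"hand": 1},{"x": 294,"y": -2,"z": -25,"rx": 0,"ry": 0,"rz": 0,"hand": 1},{"x": 294,"y": -2,"z": -10,"rx": 0,"ry": 0,"rz": 0,"hand": 1}]'

```text
clock: 7.7
tcp_pos: [0.6491, 0.1285, 0.0817]
orientation: [-0.001, 0.806, 0.593, -0.001]
wrist_force: [-0.3, -0.2, 0.0]
finger_gap: 0.0002
```

arm_command --motion '[{"x": 0,"y": 0,"z": 0,"rx": 0,"ry": 0,"rz": 0,"hand": 1},{"x": 0,"y": 0,"z": 0,"rx": 0,"ry": 0,"rz": 0,"hand": 1}]'

```text
clock: 7.95
tcp_pos: [0.6511, 0.1283, 0.0851]
orientation: [0.0, 0.806, 0.592, 0.001]
wrist_force: [-0.2, 0.1, 0.4]
finger_gap: -0.0003
```

```bash
cat > plan.py <<'E'
import sys
from h import *
tab,ty=sys.argv[1],float(sys.argv[2])
s=get_state();a=YAW+DIR[tab];d=np.array([np.cos(a),np.sin(a)])
print(s["clock"],s["tcp_pos"],"edge r,z",((s["tcp_pos"][:2]-C)@d-OFF[tab]-.011)*1e3,s["tcp_pos"][2]*1e3,"F out,up",s["wrist_force"][:2]@d,s["wrist_force"][2])
for th in (1.2,1.1,1,.9,.8,.7,.6,.5,.4,.3,.2,.1,0):
    r,z=lip(th); print(th,rel(tcp_for(tab,r,z),YAW+ty,s))
p=viewer.read_camera("wrist");W=wcloud(p);r,l,z=box(W,tab)
m=(np.abs(l)<20)&(z>28)&(z<90)&(r>-6)&(r<45)
rr,zz,ll=r[m],z[m],l[m]
print("max r",np.percentile(rr,[90,99]))
for b in range(-6,40,3):
    k=(rr>=b)&(rr<b+3)
    if k.sum()>5: print((b,round(float(np.median(zz[k])),1),int(k.sum()),round(float(ll[k].min())),round(float(ll[k].max()))),end=" ")
print()
cv2.imwrite(f"pics/{sys.argv[3]}.png",p["image"][:,:,::-1])
E
python3 plan.py left 1.5708 w7
```

```text
7.95 [0.6511151  0.12833554 0.08514259] edge r,z 35.853445787392786 85.14259163821866 F out,up 0.044385332673877995 0.4391102056539277
1.2 (array([-2.3,  0.3, 14.5]), array([ 0.1, -0. , -0.1]))
1.1 (array([-2.8,  0.3, 17.9]), array([ 0.1, -0. , -0.1]))
1 (array([-3.7,  0.3, 21.1]), array([ 0.1, -0. , -0.1]))
0.9 (array([-4.8,  0.2, 24.3]), array([ 0.1, -0. , -0.1]))
0.8 (array([-6.3,  0.2, 27.3]), array([ 0.1, -0. , -0.1]))
0.7 (array([-8. ,  0.2, 30.2]), array([ 0.1, -0. , -0.1]))
0.6 (array([-10.1,   0.2,  32.9]), array([ 0.1, -0. , -0.1]))
0.5 (array([-12.4,   0.2,  35.3]), array([ 0.1, -0. , -0.1]))
0.4 (array([-14.9,   0.2,  37.6]), array([ 0.1, -0. , -0.1]))
0.3 (array([-17.7,   0.2,  39.5]), array([ 0.1, -0. , -0.1]))
0.2 (array([-20.6,   0.2,  41.2]), array([ 0.1, -0. , -0.1]))
0.1 (array([-23.7,   0.2,  42.6]), array([ 0.1, -0. , -0.1]))
0 (array([-26.9,   0.2,  43.6]), array([ 0.1, -0. , -0.1]))
max r [35.90316801 36.49178913]
(-6, 78.7, 16, -2, 2) (21, 60.9, 14, -20, 20) (24, 59.8, 11, -20, 20) (27, 62.6, 19, -20, 20) (30, 62.5, 48, -20, 20) (33, 59.2, 145, -20, 20) (36, 58.7, 20, -19, 19)
```

View pics/w7.png

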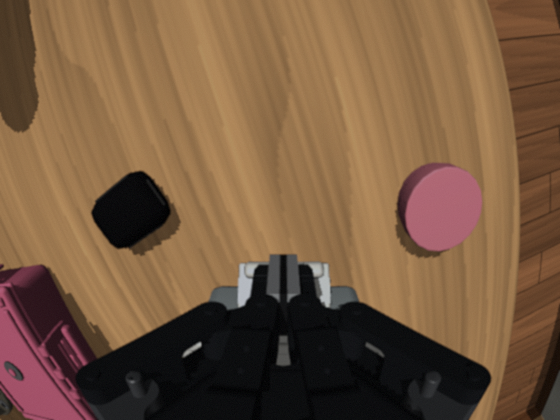

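The shut fingertips (284,260) are centred over the left tab's lip (240–330). The tin (440,208) and earbud case (130,210) are clear.

arm_command --motion '[{"x": -2.8,"y": 0.2,"z": 12,"rx": 0,"ry": 0,"rz": 0,"hand": 1},{"x": -3.7,"y": 0.2,"z": 21.1,"rx": 0,"ry": 0,"rz": 0,"hand": 1},{"x": -4.8,"y": 0.2,"z": 24.3,"rx": 0,"ry": 0,"rz": 0,"hand": 1},{"x": -6.3,"y": 0.2,"z": 27.3,"rx": 0,"ry": 0,"rz": 0,"hand": 1},{"x": -8,"y": 0.2,"z": 30.2,"rx": 0,"ry": 0,"rz": 0,"hand": 1},{"x": -8,"y": 0.2,"z": 30.2,"rx": 0,"ry": 0,"rz": 0,"hand": 1}]'

```text
clock: 8.75
tcp_pos: [0.6482, 0.1207, 0.0539]
orientation: [0.0, 0.806, 0.592, -0.0]
wrist_force: [-0.1, 0.9, 0.4]
finger_gap: 0.0001
```

arm_command --motion '[{"x": -1,"y": 0,"z": 1.4,"rx": 0,"ry": 0,"rz": 0,"hand": 1},{"x": -2.1,"y": 0,"z": 2.7,"rx": 0,"ry": 0,"rz": 0,"hand": 1},{"x": -2.1,"y": 0,"z": 2.7,"rx": 0,"ry": 0,"rz": 0,"hand": 1}]'

```text
clock: 9.12
tcp_pos: [0.6477, 0.1187, 0.0513]
orientation: [0.0, 0.806, 0.592, 0.0]
wrist_force: [0.4, 0.8, -0.4]
finger_gap: -0.0003
```

arm_command --motion '[{"x": -1.2,"y": 0,"z": 1.2,"rx": 0,"ry": 0,"rz": 0,"hand": 1},{"x": -1.2,"y": 0,"z": 1.2,"rx": 0,"ry": 0,"rz": 0,"hand": 1}]'

```text
clock: 9.38
tcp_pos: [0.6474, 0.1176, 0.05]
orientation: [0.0, 0.806, 0.592, 0.0]
wrist_force: [1.6, 2.0, -0.2]
finger_gap: 0.0001
```

arm_command --motion '[{"x": -1.1,"y": 0,"z": 1.2,"rx": 0,"ry": 0,"rz": 0,"hand": 1},{"x": -1.1,"y": 0,"z": 1.2,"rx": 0,"ry": 0,"rz": 0,"hand": 1}]'

```text
clock: 9.62
tcp_pos: [0.647, 0.1165, 0.0488]
orientation: [0.0, 0.806, 0.592, 0.0]
wrist_force: [1.6, 0.3, -0.4]
finger_gap: 0.0001
```

```bash
python3 look.py left w8
```

```text
9.625 edge r,z 23.350406502700217 48.81559973470613 F out,up 0.7675950840524971 -0.3529082751078463
```

View pics/w8.png

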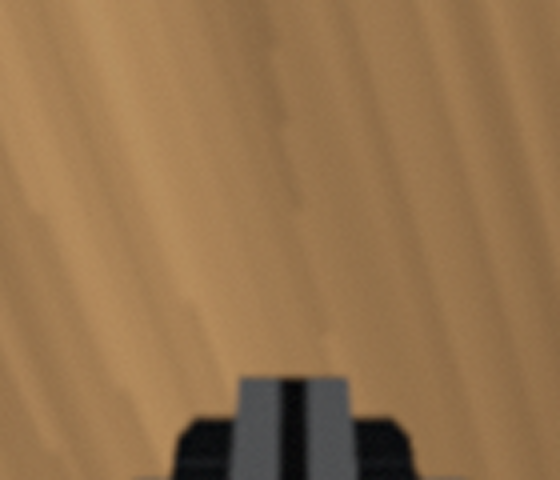

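The fingers now hide the lip from this side, so I'll continue by feel.

arm_command --motion '[{"x": -1.3,"y": 0,"z": 1.2,"rx": 0,"ry": 0,"rz": 0,"hand": 1},{"x": -1.3,"y": 0,"z": 1.2,"rx": 0,"ry": 0,"rz": 0,"hand": 1}]'

```text
clock: 9.93
tcp_pos: [0.6465, 0.1152, 0.0476]
orientation: [0.0, 0.806, 0.592, -0.0]
wrist_force: [0.8, 0.3, 0.8]
finger_gap: 0.0002
```

arm_command --motion '[{"x": -1.3,"y": 0,"z": 1.1,"rx": 0,"ry": 0,"rz": 0,"hand": 1},{"x": -1.3,"y": 0,"z": 1.1,"rx": 0,"ry": 0,"rz": 0,"hand": 1}]'

```text
clock: 10.18
tcp_pos: [0.6461, 0.114, 0.0465]
orientation: [0.0, 0.806, 0.592, -0.0]
wrist_force: [1.2, 1.6, -0.0]
finger_gap: 0.0
```

arm_command --motion '[{"x": -1.4,"y": 0,"z": 1,"rx": 0,"ry": 0,"rz": 0,"hand": 1},{"x": -1.4,"y": 0,"z": 1,"rx": 0,"ry": 0,"rz": 0,"hand": 1}]'

```text
clock: 10.42
tcp_pos: [0.6457, 0.1127, 0.0455]
orientation: [0.0, 0.806, 0.592, -0.0]
wrist_force: [1.0, 1.1, -0.0]
finger_gap: -0.0001
```

arm_command --motion '[{"x": -1.4,"y": 0,"z": 0.9,"rx": 0,"ry": 0,"rz": 0,"hand": 1},{"x": -1.4,"y": 0,"z": 0.9,"rx": 0,"ry": 0,"rz": 0,"hand": 1}]'

```text
clock: 10.68
tcp_pos: [0.6455, 0.1118, 0.0449]
orientation: [-0.0, 0.806, 0.592, 0.0]
wrist_force: [1.2, 3.4, 2.2]
finger_gap: -0.0004
```

arm_command --motion '[{"x": -1.4,"y": 0,"z": 0.8,"rx": 0,"ry": 0,"rz": 0,"hand": 1},{"x": -1.4,"y": 0,"z": 0.8,"rx": 0,"ry": 0,"rz": 0,"hand": 1}]'

```text
clock: 10.92
tcp_pos: [0.6451, 0.1108, 0.0442]
orientation: [-0.0, 0.806, 0.593, 0.001]
wrist_force: [1.3, 5.2, 3.5]
finger_gap: 0.0
```

arm_command --motion '[{"x": -1.4,"y": 0,"z": 0.7,"rx": 0,"ry": 0,"rz": 0,"hand": 1},{"x": -1.4,"y": 0,"z": 0.7,"rx": 0,"ry": 0,"rz": 0,"hand": 1}]'

```text
clock: 11.18
tcp_pos: [0.6447, 0.1091, 0.0433]
orientation: [0.0, 0.806, 0.593, 0.0]
wrist_force: [2.8, 5.1, 3.3]
finger_gap: 0.0001
```

arm_command --motion '[{"x": -1.2,"y": 0,"z": 0.6,"rx": 0,"ry": 0,"rz": 0,"hand": 1},{"x": -1.2,"y": 0,"z": 0.6,"rx": 0,"ry": 0,"rz": 0,"hand": 1}]'

```text
clock: 11.42
tcp_pos: [0.6435, 0.1068, 0.042]
orientation: [0.0, 0.806, 0.592, -0.001]
wrist_force: [1.2, -0.1, 0.1]
finger_gap: -0.0001
```

arm_command --motion '[{"x": 12,"y": 0,"z": 0,"rx": 0,"ry": 0,"rz": 0,"hand": 1},{"x": 25,"y": 0,"z": -15,"rx": 0,"ry": 0,"rz": 0,"hand": 1},{"x": 25,"y": 0,"z": -60,"rx": 0,"ry": 0,"rz": 0,"hand": 1},{"x": 25,"y": 0,"z": -105,"rx": 0,"ry": 0,"rz": 0,"hand": 1},{"x": 25,"y": 0,"z": -105,"rx": 0,"ry": 0,"rz": 0,"hand": 1}]'

```text
clock: 12.05
tcp_pos: [0.654, 0.132, 0.1519]
orientation: [0.002, 0.806, 0.592, 0.003]
wrist_force: [0.7, -0.1, 0.7]
finger_gap: 0.0003
```

```bash
cat > chk.py <<'E'
import sys
from h import *
for n,(a,b,c,d) in (("top",(120,230,225,345)),("scene",(160,280,210,350))):
    p=viewer.read_camera(n);cv2.imwrite(f"pics/{sys.argv[1]}{n}.png",cv2.resize(p["image"][a:b,c:d],None,fx=5,fy=5,interpolation=cv2.INTER_CUBIC)[:,:,::-1])
s=get_state();print(s["clock"],s["joint_pos"])
E
python3 chk.py c1; python3 -c "
from h import *
s=get_state()
print(rel(tcp_for('near',.045,.15),YAW+np.pi,s),rel(tcp_for('far',.045,.15),YAW+np.pi,s))"
```

```text
12.15 [ 7.90569126e-02  5.20080834e-01  1.53323655e-01  1.20400375e+00
 -6.03015139e-04  1.95246714e+00]
(array([-149.3, -129. ,   -2.4]), array([ -0.,   0., -90.])) (array([-149.1,  131. ,   -2.4]), array([ -0.,   0., -90.]))
```

View pics/c1top.png

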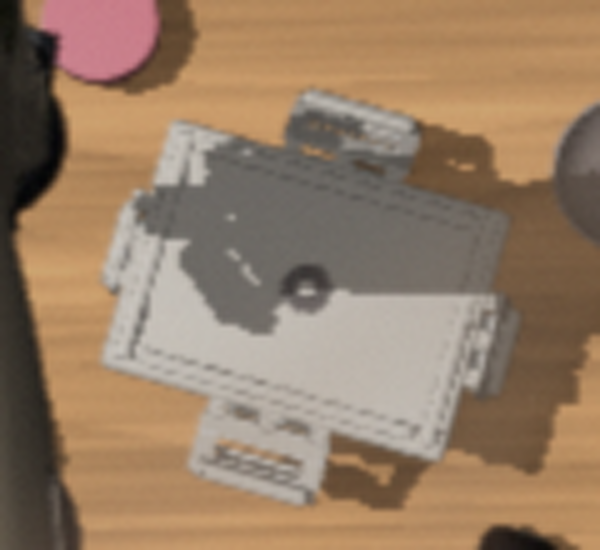

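View pics/c1scene.png

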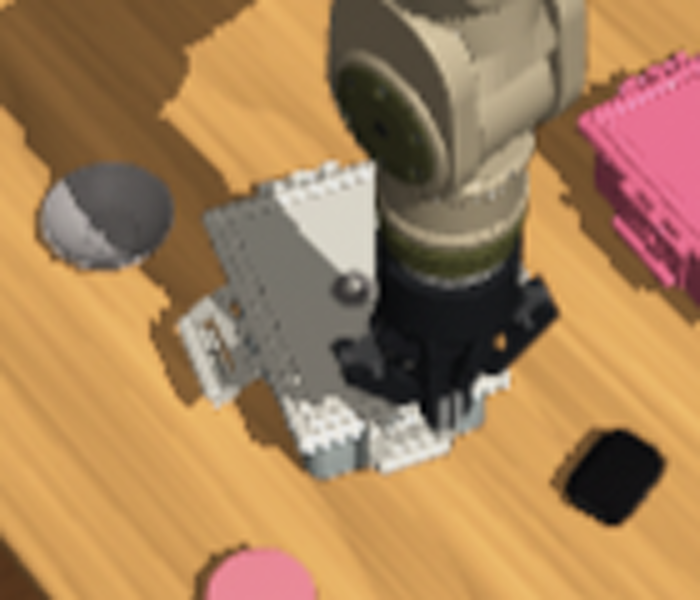

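Both y-side tabs are now narrow in the top view: left (120,245), right (495,345). The near (265,450) and far (355,130) tabs are still open. Next is the near tab.

arm_command --motion '[{"x": -17,"y": -13,"z": -5,"rx": 0,"ry": 0,"rz": -10,"hand": 1},{"x": -34,"y": -26,"z": -5,"rx": 0,"ry": 0,"rz": -20,"hand": 1},{"x": -51,"y": -39,"z": -5,"rx": 0,"ry": 0,"rz": -30,"hand": 1},{"x": -68,"y": -52,"z": -5,"rx": 0,"ry": 0,"rz": -40,"hand": 1},{"x": -85,"y": -65,"z": -5,"rx": 0,"ry": 0,"rz": -50,"hand": 1},{"x": -102,"y": -78,"z": -5,"rx": 0,"ry": 0,"rz": -60,"hand": 1},{"x": -119,"y": -91,"z": -5,"rx": 0,"ry": 0,"rz": -70,"hand": 1},{"x": -136,"y": -105,"z": -5,"rx": 0,"ry": 0,"rz": -80,"hand": 1},{"x": -149,"y": -119,"z": 20,"rx": 0,"ry": 0,"rz": -90,"hand": 1},{"x": -149,"y": -119,"z": 58,"rx": 0,"ry": 0,"rz": -90,"hand": 1}]'

```text
clock: 13.4
tcp_pos: [0.4918, 0.0244, 0.0882]
orientation: [-0.001, 0.151, 0.989, -0.0]
wrist_force: [0.4, 0.2, -0.3]
finger_gap: 0.0002
```

arm_command --motion '[{"x": 0,"y": 0,"z": 0,"rx": 0,"ry": 0,"rz": 0,"hand": 1},{"x": 0,"y": 0,"z": 0,"rx": 0,"ry": 0,"rz": 0,"hand": 1}]'

```text
clock: 13.65
tcp_pos: [0.4934, 0.0249, 0.0896]
orientation: [-0.001, 0.151, 0.989, -0.0]
wrist_force: [-0.5, 0.8, 0.0]
finger_gap: 0.0002
```

```bash
python3 plan.py near 3.14159 w9
```

```text
13.65 [0.49341667 0.02486984 0.0895738 ] edge r,z 35.06646860484235 89.57379762982818 F out,up 0.6776127303735326 0.0099744002504783
1.2 (array([-1.5, -0.2, 19. ]), array([-0. , -0.1, -0. ]))
1.1 (array([-2. , -0.2, 22.3]), array([-0. , -0.1, -0. ]))
1 (array([-2.9, -0.2, 25.6]), array([-0. , -0.1, -0. ]))
0.9 (array([-4. , -0.2, 28.7]), array([-0. , -0.1, -0. ]))
0.8 (array([-5.5, -0.1, 31.8]), array([-0. , -0.1, -0. ]))
0.7 (array([-7.3, -0.1, 34.6]), array([-0. , -0.1, -0. ]))
0.6 (array([-9.3, -0.1, 37.3]), array([-0. , -0.1, -0. ]))
0.5 (array([-11.6,  -0.1,  39.8]), array([-0. , -0.1, -0. ]))
0.4 (array([-14.2,  -0.1,  42. ]), array([-0. , -0.1, -0. ]))
0.3 (array([-16.9,  -0.1,  43.9]), array([-0. , -0.1, -0. ]))
0.2 (array([-19.8,  -0.1,  45.6]), array([-0. , -0.1, -0. ]))
0.1 (array([-22.9,  -0.1,  47. ]), array([-0. , -0.1, -0. ]))
0 (array([-26.1,  -0.1,  48. ]), array([-0. , -0.1, -0. ]))
max r [36.2025813  36.72027362]
(21, 65.1, 6, -20, 20) (27, 70.2, 25, -20, 20) (30, 70.1, 48, -20, 20) (33, 67.4, 136, -20, 20) (36, 66.9, 42, -20, 20)
```

View pics/w9.png

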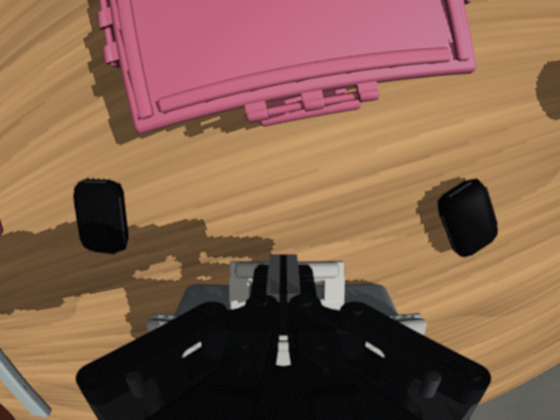

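The near lip (230–345, row 265) lies under the tips (284,260), at about 1.15 rad. The earbud cases and the pink box are clear.

arm_command --motion '[{"x": -1.5,"y": -0.2,"z": 12,"rx": 0,"ry": 0,"rz": 0,"hand": 1},{"x": -1.8,"y": -0.2,"z": 19,"rx": 0,"ry": 0,"rz": 0,"hand": 1},{"x": -2,"y": -0.2,"z": 22.3,"rx": 0,"ry": 0,"rz": 0,"hand": 1},{"x": -2.9,"y": -0.2,"z": 25.6,"rx": 0,"ry": 0,"rz": 0,"hand": 1},{"x": -4,"y": -0.2,"z": 28.7,"rx": 0,"ry": 0,"rz": 0,"hand": 1},{"x": -5.5,"y": -0.2,"z": 31.8,"rx": 0,"ry": 0,"rz": 0,"hand": 1},{"x": -5.5,"y": -0.2,"z": 31.8,"rx": 0,"ry": 0,"rz": 0,"hand": 1}]'

```text
clock: 14.58
tcp_pos: [0.4989, 0.0229, 0.0575]
orientation: [0.0, 0.151, 0.989, -0.0]
wrist_force: [-0.2, -0.8, -0.2]
finger_gap: -0.0002
```

arm_command --motion '[{"x": -1.8,"y": 0,"z": 2.8,"rx": 0,"ry": 0,"rz": 0,"hand": 1},{"x": -3.8,"y": 0,"z": 5.5,"rx": 0,"ry": 0,"rz": 0,"hand": 1},{"x": -3.8,"y": 0,"z": 5.5,"rx": 0,"ry": 0,"rz": 0,"hand": 1}]'

```text
clock: 14.95
tcp_pos: [0.5026, 0.0218, 0.052]
orientation: [0.0, 0.151, 0.989, -0.0]
wrist_force: [-0.2, 0.2, -0.1]
finger_gap: -0.0002
```

arm_command --motion '[{"x": -1.2,"y": 0,"z": 1.3,"rx": 0,"ry": 0,"rz": 0,"hand": 1},{"x": -1.2,"y": 0,"z": 1.3,"rx": 0,"ry": 0,"rz": 0,"hand": 1}]'

```text
clock: 15.2
tcp_pos: [0.5036, 0.0214, 0.0509]
orientation: [0.0, 0.151, 0.989, -0.0]
wrist_force: [-0.1, 0.6, -0.8]
finger_gap: -0.0006
```

arm_command --motion '[{"x": -1.1,"y": 0,"z": 1.2,"rx": 0,"ry": 0,"rz": 0,"hand": 1},{"x": -1.1,"y": 0,"z": 1.2,"rx": 0,"ry": 0,"rz": 0,"hand": 1}]'

```text
clock: 15.45
tcp_pos: [0.5046, 0.0211, 0.0497]
orientation: [0.0, 0.151, 0.989, -0.0]
wrist_force: [-1.7, 0.7, -0.3]
finger_gap: 0.0003
```

arm_command --motion '[{"x": -1.3,"y": 0,"z": 1.1,"rx": 0,"ry": 0,"rz": 0,"hand": 1},{"x": -1.3,"y": 0,"z": 1.1,"rx": 0,"ry": 0,"rz": 0,"hand": 1}]'

```text
clock: 15.7
tcp_pos: [0.5057, 0.0207, 0.0485]
orientation: [-0.0, 0.151, 0.989, -0.0]
wrist_force: [-1.2, 0.4, -1.1]
finger_gap: -0.0003
```

arm_command --motion '[{"x": -1.3,"y": 0,"z": 1.1,"rx": 0,"ry": 0,"rz": 0,"hand": 1},{"x": -1.3,"y": 0,"z": 1.1,"rx": 0,"ry": 0,"rz": 0,"hand": 1}]'

```text
clock: 15.95
tcp_pos: [0.5068, 0.0204, 0.0474]
orientation: [-0.0, 0.151, 0.989, -0.0]
wrist_force: [-2.2, 0.9, 0.5]
finger_gap: -0.0001
```

arm_command --motion '[{"x": -1.4,"y": 0,"z": 1,"rx": 0,"ry": 0,"rz": 0,"hand": 1},{"x": -1.4,"y": 0,"z": 1,"rx": 0,"ry": 0,"rz": 0,"hand": 1}]'

```text
clock: 16.2
tcp_pos: [0.5078, 0.0201, 0.0464]
orientation: [-0.001, 0.151, 0.989, 0.0]
wrist_force: [-3.5, 2.0, 2.6]
finger_gap: 0.0002
```

arm_command --motion '[{"x": -1.4,"y": 0,"z": 0.9,"rx": 0,"ry": 0,"rz": 0,"hand": 1},{"x": -1.4,"y": 0,"z": 0.9,"rx": 0,"ry": 0,"rz": 0,"hand": 1}]'

```text
clock: 16.45
tcp_pos: [0.5093, 0.0196, 0.0453]
orientation: [-0.0, 0.151, 0.989, -0.0]
wrist_force: [-4.0, 1.8, 0.9]
finger_gap: 0.0001
```

arm_command --motion '[{"x": -1.4,"y": 0,"z": 0.8,"rx": 0,"ry": 0,"rz": 0,"hand": 1},{"x": -1.4,"y": 0,"z": 0.8,"rx": 0,"ry": 0,"rz": 0,"hand": 1}]'

```text
clock: 16.7
tcp_pos: [0.5119, 0.0188, 0.0448]
orientation: [0.001, 0.151, 0.989, -0.0]
wrist_force: [-1.2, 0.5, -0.6]
finger_gap: 0.0001
```

arm_command --motion '[{"x": 12,"y": 0,"z": 0,"rx": 0,"ry": 0,"rz": 0,"hand": 1},{"x": 25,"y": 0,"z": -15,"rx": 0,"ry": 0,"rz": 0,"hand": 1},{"x": 25,"y": 0,"z": -60,"rx": 0,"ry": 0,"rz": 0,"hand": 1},{"x": 25,"y": 0,"z": -105,"rx": 0,"ry": 0,"rz": 0,"hand": 1},{"x": 25,"y": 0,"z": -105,"rx": 0,"ry": 0,"rz": 0,"hand": 1}]'

```text
clock: 17.32
tcp_pos: [0.4905, 0.0263, 0.1541]
orientation: [0.005, 0.151, 0.989, 0.0]
wrist_force: [0.4, 0.2, 0.6]
finger_gap: 0.0001
```

```bash
python3 chk.py c2; python3 -c "
from h import *
s=get_state()
print(rel(tcp_for('far',.036,.15),YAW+np.pi,s))"
```

```text
17.425 [-1.10068993e-01  1.86594481e-01 -3.23818855e-01  1.05764052e+00
 -2.39457147e-04  1.92605657e-01]
(array([-2.47e+02,  1.00e-01,  1.10e+00]), array([ 0. ,  0.2, -0. ]))
```

View pics/c2top.png

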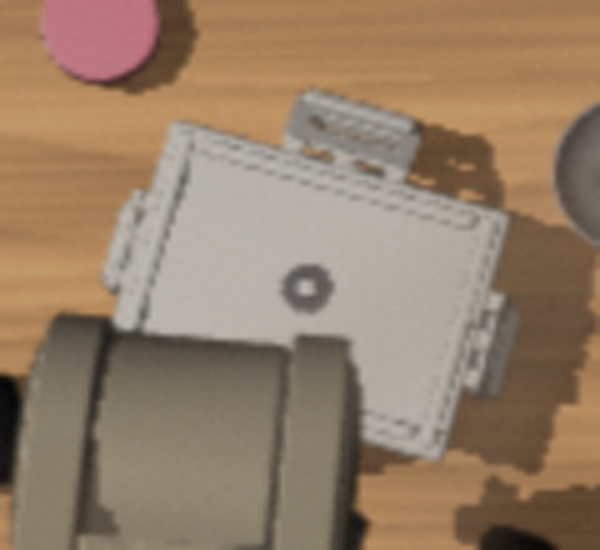

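View pics/c2scene.png

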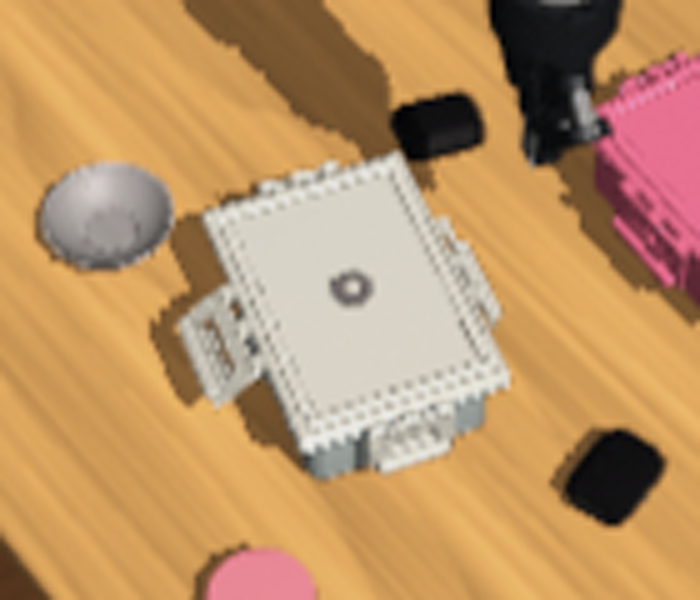

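The near tab is now narrow at scene (470,270), and only the far tab (220,345) is open. The orientation stays the same and the tool moves across to the far side.

arm_command --motion '[{"x": -50,"y": 0,"z": 0,"rx": 0,"ry": 0,"rz": 0,"hand": 1},{"x": -100,"y": 0,"z": 0,"rx": 0,"ry": 0,"rz": 0,"hand": 1},{"x": -150,"y": 0,"z": 0,"rx": 0,"ry": 0,"rz": 0,"hand": 1},{"x": -200,"y": 0,"z": 0,"rx": 0,"ry": 0,"rz": 0,"hand": 1},{"x": -247,"y": 0,"z": 0,"rx": 0,"ry": 0,"rz": 0,"hand": 1},{"x": -247,"y": 0,"z": 25,"rx": 0,"ry": 0,"rz": 0,"hand": 1},{"x": -247,"y": 0,"z": 55,"rx": 0,"ry": 0,"rz": 0,"hand": 1},{"x": -247,"y": 0,"z": 63,"rx": 0,"ry": 0,"rz": 0,"hand": 1},{"x": -247,"y": 0,"z": 63,"rx": 0,"ry": 0,"rz": 0,"hand": 1},{"x": -247,"y": 0,"z": 63,"rx": 0,"ry": 0,"rz": 0,"hand": 1}]'

```text
clock: 18.68
tcp_pos: [0.7236, -0.0471, 0.0882]
orientation: [0.001, 0.151, 0.989, -0.0]
wrist_force: [-0.4, -0.4, 0.3]
finger_gap: -0.0001
```

```bash
python3 plan.py far 3.14159 w10
```

```text
18.675 [ 0.72362775 -0.04711614  0.08824008] edge r,z 36.136883733435475 88.24007602897592 F out,up -0.27284448638412984 0.30387505309325225
1.2 (array([ 2.6,  0.1, 17.6]), array([ 0. ,  0.1, -0. ]))
1.1 (array([ 3.1,  0.1, 21. ]), array([ 0. ,  0.1, -0. ]))
1 (array([ 4. ,  0.1, 24.2]), array([ 0. ,  0.1, -0. ]))
0.9 (array([ 5.1,  0.1, 27.4]), array([ 0. ,  0.1, -0. ]))
0.8 (array([ 6.6,  0.1, 30.4]), array([ 0. ,  0.1, -0. ]))
0.7 (array([ 8.4,  0.1, 33.3]), array([ 0. ,  0.1, -0. ]))
0.6 (array([10.4,  0.1, 36. ]), array([ 0. ,  0.1, -0. ]))
0.5 (array([12.7,  0.1, 38.4]), array([ 0. ,  0.1, -0. ]))
0.4 (array([15.3,  0.1, 40.6]), array([ 0. ,  0.1, -0. ]))
0.3 (array([18. ,  0.1, 42.6]), array([ 0. ,  0.1, -0. ]))
0.2 (array([21. ,  0.1, 44.3]), array([ 0. ,  0.1, -0. ]))
0.1 (array([24. ,  0.1, 45.6]), array([ 0. ,  0.1, -0. ]))
0 (array([27.2,  0.1, 46.7]), array([ 0. ,  0.1, -0. ]))
max r [28.78807181 33.17859712]
(-6, 77.3, 289, -20, 20) (-3, 77.6, 130, -15, 7) (0, 75.0, 610, -20, 20) (3, 74.2, 350, -20, 20) (6, 72.0, 342, -20, 20) (9, 69.6, 331, -20, 20) (12, 68.1, 49, -20, 20) (15, 56.1, 175, -19, 19) (18, 58.3, 479, -20, 20) (21, 59.9, 386, -20, 20) (24, 61.9, 502, -20, 20) (27, 63.4, 367, -20, 20) (30, 62.1, 233, -20, 20) (33, 60.6, 60, -20, 20)
```

View pics/w10.png

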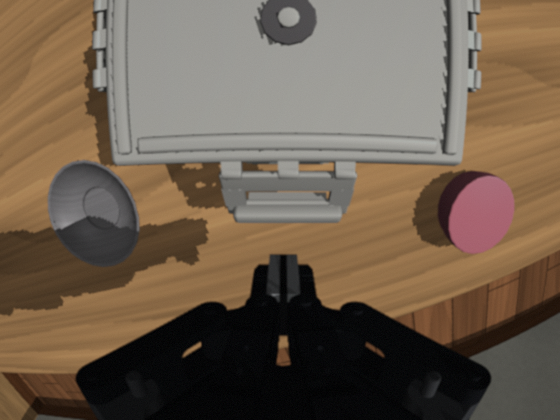

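The far lip (235–342, row 213) is centred ahead of the tips, at about 1.0 rad. The side tabs look flat at (100,50) and (475,50).

arm_command --motion '[{"x": 3,"y": 0,"z": 14,"rx": 0,"ry": 0,"rz": 0,"hand": 1},{"x": 4,"y": 0,"z": 24.2,"rx": 0,"ry": 0,"rz": 0,"hand": 1},{"x": 5.1,"y": 0,"z": 27.4,"rx": 0,"ry": 0,"rz": 0,"hand": 1},{"x": 6.6,"y": 0,"z": 30.4,"rx": 0,"ry": 0,"rz": 0,"hand": 1},{"x": 6.6,"y": 0,"z": 30.4,"rx": 0,"ry": 0,"rz": 0,"hand": 1}]'

```text
clock: 19.35
tcp_pos: [0.7165, -0.0451, 0.0563]
orientation: [-0.0, 0.151, 0.989, -0.0]
wrist_force: [-1.1, 1.3, -0.8]
finger_gap: 0.0001
```

arm_command --motion '[{"x": 1.8,"y": 0,"z": 2.9,"rx": 0,"ry": 0,"rz": 0,"hand": 1},{"x": 3.8,"y": 0,"z": 5.6,"rx": 0,"ry": 0,"rz": 0,"hand": 1},{"x": 3.8,"y": 0,"z": 5.6,"rx": 0,"ry": 0,"rz": 0,"hand": 1}]'

```text
clock: 19.73
tcp_pos: [0.713, -0.0439, 0.0507]
orientation: [0.0, 0.151, 0.989, -0.0]
wrist_force: [0.1, -0.6, -0.8]
finger_gap: 0.0003
```

arm_command --motion '[{"x": 1.2,"y": 0,"z": 1.3,"rx": 0,"ry": 0,"rz": 0,"hand": 1},{"x": 1.2,"y": 0,"z": 1.3,"rx": 0,"ry": 0,"rz": 0,"hand": 1}]'

```text
clock: 19.98
tcp_pos: [0.7119, -0.0436, 0.0495]
orientation: [0.0, 0.151, 0.989, -0.0]
wrist_force: [-0.2, -0.7, -1.3]
finger_gap: -0.0003
```

arm_command --motion '[{"x": 1.1,"y": 0,"z": 1.1,"rx": 0,"ry": 0,"rz": 0,"hand": 1},{"x": 1.1,"y": 0,"z": 1.1,"rx": 0,"ry": 0,"rz": 0,"hand": 1}]'

```text
clock: 20.23
tcp_pos: [0.7108, -0.0433, 0.0484]
orientation: [0.0, 0.151, 0.989, -0.0]
wrist_force: [1.3, -1.3, -1.0]
finger_gap: -0.0001
```

arm_command --motion '[{"x": 1.3,"y": 0,"z": 1.1,"rx": 0,"ry": 0,"rz": 0,"hand": 1},{"x": 1.3,"y": 0,"z": 1.1,"rx": 0,"ry": 0,"rz": 0,"hand": 1}]'

```text
clock: 20.48
tcp_pos: [0.7095, -0.0429, 0.0472]
orientation: [0.0, 0.151, 0.989, -0.0]
wrist_force: [3.1, -0.2, -0.2]
finger_gap: 0.0004
```

arm_command --motion '[{"x": 1.3,"y": 0,"z": 1,"rx": 0,"ry": 0,"rz": 0,"hand": 1},{"x": 1.3,"y": 0,"z": 1,"rx": 0,"ry": 0,"rz": 0,"hand": 1}]'

```text
clock: 20.72
tcp_pos: [0.7084, -0.0425, 0.0463]
orientation: [0.0, 0.151, 0.989, -0.0]
wrist_force: [2.9, -0.1, -0.9]
finger_gap: -0.0001
```

arm_command --motion '[{"x": 1.4,"y": 0,"z": 1,"rx": 0,"ry": 0,"rz": 0,"hand": 1},{"x": 1.4,"y": 0,"z": 1,"rx": 0,"ry": 0,"rz": 0,"hand": 1}]'

```text
clock: 20.98
tcp_pos: [0.7078, -0.0423, 0.0458]
orientation: [0.001, 0.151, 0.989, -0.0]
wrist_force: [4.2, -1.4, 0.3]
finger_gap: 0.0002
```

arm_command --motion '[{"x": 1.4,"y": 0,"z": 0.9,"rx": 0,"ry": 0,"rz": 0,"hand": 1},{"x": 1.4,"y": 0,"z": 0.9,"rx": 0,"ry": 0,"rz": 0,"hand": 1}]'

```text
clock: 21.22
tcp_pos: [0.7069, -0.042, 0.0451]
orientation: [0.001, 0.151, 0.989, -0.0]
wrist_force: [5.3, -2.1, 0.4]
finger_gap: -0.0001
```

arm_command --motion '[{"x": 1.4,"y": 0,"z": 0.8,"rx": 0,"ry": 0,"rz": 0,"hand": 1},{"x": 1.4,"y": 0,"z": 0.8,"rx": 0,"ry": 0,"rz": 0,"hand": 1}]'

```text
clock: 21.48
tcp_pos: [0.705, -0.0415, 0.0438]
orientation: [0.001, 0.151, 0.989, -0.0]
wrist_force: [4.1, -0.7, -1.3]
finger_gap: 0.0001
```

arm_command --motion '[{"x": 1.2,"y": 0,"z": 0.6,"rx": 0,"ry": 0,"rz": 0,"hand": 1},{"x": 1.2,"y": 0,"z": 0.6,"rx": 0,"ry": 0,"rz": 0,"hand": 1}]'

```text
clock: 21.72
tcp_pos: [0.7025, -0.0407, 0.0427]
orientation: [-0.001, 0.151, 0.989, 0.0]
wrist_force: [2.7, 0.3, -1.5]
finger_gap: -0.0001
```

arm_command --motion '[{"x": 0.8,"y": 0,"z": 0.3,"rx": 0,"ry": 0,"rz": 0,"hand": 1},{"x": 0.8,"y": 0,"z": 0.3,"rx": 0,"ry": 0,"rz": 0,"hand": 1}]'

```text
clock: 21.98
tcp_pos: [0.7024, -0.0407, 0.0427]
orientation: [0.0, 0.151, 0.989, -0.0]
wrist_force: [3.7, -1.5, -1.0]
finger_gap: -0.0001
```

The tip jumped forward and then met the stop at only about 4 N, so the tab is home. I'll withdraw and check all four.

arm_command --motion '[{"x": -12,"y": 0,"z": 0,"rx": 0,"ry": 0,"rz": 0,"hand": 1},{"x": -22,"y": 0,"z": -15,"rx": 0,"ry": 0,"rz": 0,"hand": 1},{"x": -22,"y": 0,"z": -60,"rx": 0,"ry": 0,"rz": 0,"hand": 1},{"x": -22,"y": 0,"z": -110,"rx": 0,"ry": 0,"rz": 0,"hand": 1},{"x": 30,"y": 0,"z": -140,"rx": 0,"ry": 0,"rz": 0,"hand": 1},{"x": 80,"y": 0,"z": -160,"rx": 0,"ry": 0,"rz": 0,"hand": 1},{"x": 130,"y": 0,"z": -160,"rx": 0,"ry": 0,"rz": 0,"hand": 1},{"x": 180,"y": 0,"z": -160,"rx": 0,"ry": 0,"rz": 0,"hand": 1},{"x": 230,"y": 0,"z": -160,"rx": 0,"ry": 0,"rz": 0,"hand": 1},{"x": 280,"y": 0,"z": -160,"rx": 0,"ry": 0,"rz": 0,"hand": 1}]'

```text
clock: 23.22
tcp_pos: [0.432, 0.0436, 0.2024]
orientation: [-0.001, 0.151, 0.989, 0.0]
wrist_force: [0.5, 0.3, 0.6]
finger_gap: 0.0001
```

arm_command --motion '[{"x": 40,"y": 20,"z": 0,"rx": 0,"ry": 0,"rz": 0,"hand": 1},{"x": 40,"y": 70,"z": 0,"rx": 0,"ry": 0,"rz": 0,"hand": 1},{"x": 40,"y": 120,"z": 0,"rx": 0,"ry": 0,"rz": 0,"hand": 1},{"x": 40,"y": 120,"z": 0,"rx": 0,"ry": 0,"rz": 0,"hand": 1},{"x": 40,"y": 120,"z": 0,"rx": 0,"ry": 0,"rz": 0,"hand": 1}]'

```text
clock: 23.85
tcp_pos: [0.4314, 0.1691, 0.2023]
orientation: [-0.001, 0.15, 0.989, -0.001]
wrist_force: [-0.2, -0.0, -0.3]
finger_gap: -0.0004
```

```bash
python3 chk.py c3; python3 - <<'E'
from h import *
p=viewer.read_camera("top");W=cloud(p)
for tab in DIR:
    r,l,z=box(W,tab);m=(np.abs(l)<24)&(z>30)&(z<85)&(r>0)&(r<45)
    print(tab,m.sum(),[(b,int(((r>=b)&(r<b+4)&m).sum())) for b in range(0,40,4)])
for q in ("earbuds_a","balm_tin","key_dish","charge_plate","cutlery_case","flask"):
    for d in finder.find_in(p,q):
        if d["score"]>.3:
            u,v=map(int,d["at"]);print(q,d["score"],d["at"],W[v,u].round(3))
s=get_state();print(s["clock"],s["tcp_pos"],s["wrist_force"])
E
```

```text
23.95 [ 1.98560260e-01  1.11468987e-01 -2.81108321e-01  1.17987599e+00
 -2.54654152e-04  5.02227009e-01]
far 64 [(0, 20), (4, 6), (8, 28), (12, 10), (16, 0), (20, 0), (24, 0), (28, 0), (32, 0), (36, 0)]
left 49 [(0, 22), (4, 11), (8, 16), (12, 0), (16, 0), (20, 0), (24, 0), (28, 0), (32, 0), (36, 0)]
near 125 [(0, 31), (4, 31), (8, 29), (12, 26), (16, 8), (20, 0), (24, 0), (28, 0), (32, 0), (36, 0)]
right 94 [(0, 24), (4, 22), (8, 25), (12, 23), (16, 0), (20, 0), (24, 0), (28, 0), (32, 0), (36, 0)]
earbuds_a 0.84 [325.0, 237.8] [ 0.449 -0.113  0.028]
earbuds_a 0.6 [224.0, 205.9] [0.542 0.16  0.028]
balm_tin 0.67 [243.3, 122.6] [0.771 0.105 0.027]
key_dish 0.84 [350.0, 150.2] [ 0.692 -0.193 -0.002]
charge_plate 0.9 [120.0, 177.3] [0.627 0.448 0.01 ]
cutlery_case 0.92 [448.3, 176.3] [ 0.61  -0.457  0.024]
flask 0.72 [98.5, 234.1] [0.468 0.429 0.208]
24.3 [0.43275056 0.16881272 0.202809  ] [-0.46807377 -0.2266301   0.66404224]
```

View pics/c3top.png

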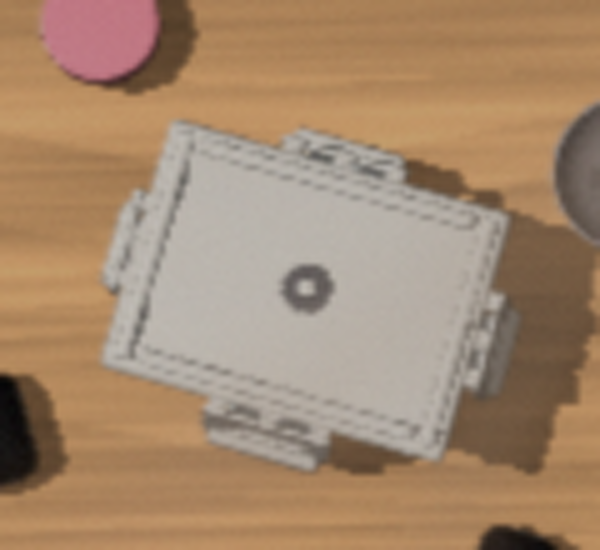

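View pics/c3scene.png

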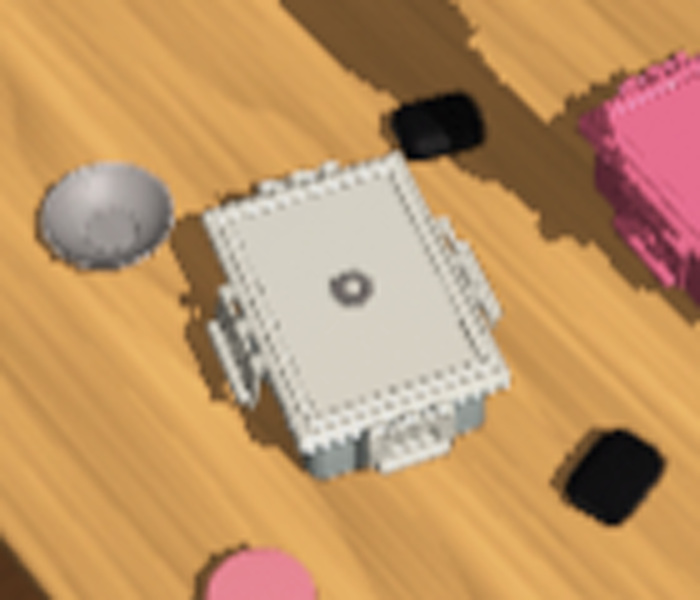

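All four tabs are narrow in both views, with lip reaches of 12–18 mm. An unclicked tab at 0.6 rad would reach about 28 mm. The bystanders haven't moved, so I'll hand in.

```bash
python3 -c "
from workcell import hand_in,get_state
print(hand_in(),get_state()['clock'])"
```

```text
the job is handed in; nothing more can be done
the job is handed in; nothing more can be done
```

I pressed all four tabs on the white lunch box shut with the closed fingertips, in the order right, left, near, far. I followed each tab's swing in small steps and handed the job in at about 24 s of the 58 s allowed. `hand_in()` gives no verdict.

- **Feel:** the highest wrist force read was about 4.5 N on the near tab and about 5.5 to 7 N on the other three, against the 36 N limit. Each then fell off with a 2–3 mm jump forward, which I took as the click. Force was only read at the end of each step, so brief peaks in between could have been missed. On the far tab the last small step met the stop at about 4 N, and I backed off.
- **Final check:** with the arm clear, the top and scene cameras show all four tabs staying shut. Their lips stand out about 12–18 mm from the hinge line, roughly 0.1–0.25 rad, where an unclicked tab would stand out about 28 mm. The near tab is the widest, at about 0.25 rad.
- **Bystanders:** all seven are within measuring noise (7 mm or less) of where they started, except the flask's height reading. It changed from 172 to 208 mm because the detector picked another point on it; its x and y stayed within 4 mm.

No check failed.

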